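# Stand a web plate on edge in the tacking fixture and clamp it

### The job

Take the flat web plate off its slanted rest and stand it upright on its long straight edge on the bed of the tacking fixture, just in front of and parallel to the fence with its ends level with the fence's ends, and let go so that it stands free before the jaw touches it. Then slide the jaw up by its post until the plate is held upright between the jaw and the fence, and let go; never let the plate fall over and leave the other things on the table where they are.

Things in the scene. Friction and masses are not known exactly. Their poses are not given: they have to be found in the camera images.
- web_plate: bare steel web plate, 140 x 80 x 10 mm, 0.3-0.55 kg, upper corners rounded. Origin: middle of the straight lower 140 x 10 edge; y along the length, z up the 80 mm, x through the thickness (faces x = +-5). At first it lies on the rest, z leaning 35 deg from vertical towards the robot side; its ends (|y| > 50) are supported from below; for |y| < 50 both faces are free above z = 5
- plate_rest: fixed slanted rest: dark steel foot 130 x 170 x 8 mm with two slanted steel cheeks with small toes, 100 clear between them, about 110 high. Origin: centre of the foot's underside on the table, z up. The plate's lower edge rests at x = 35, z = 52 and the plate leans towards the rest's -x
- tack_fixture: fixed tacking fixture: dark steel bed 220 (x) by 190 (y) mm. Origin: centre of its underside on the table, z up; bed's top at z = 12. Fence: steel bar 140 long, 30 above the bed, centred on y = 0, its face at x = +50 (a plate against it has its origin at x = 45, z = 12). Jaw: aluminium block 40 x 142, 30 above the bed, sliding along +x to the fence
- clamp_jaw (a joint): how far the jaw has slid towards the fence, m: 0 fully open, its face then at x = -30 mm in the fixture's frame; 0.070 when it holds the 10 mm plate against the fence; end stop 0.079. Starts between 0 and 0.015, has about 3 N of friction and stays where it is left
- jaw_post (a point): top centre of the jaw's upright square steel post, 18 x 18 mm, its top 93 above the table, the upper 51 of it free above the jaw block; its axis is 29 behind the jaw's face. The point's x axis is the sliding direction towards the fence, z up
- flat_plate: bystander: small flat bar 40 x 85 x 5 mm lying flat; origin at the centre of its underside
- paint_marker: bystander: marker pen 17 x 122 mm lying; origin at the centre of its underside
- weld_square: bystander: magnet square 85 x 85 x 17 mm lying flat; origin at the centre of its underside
- gear_ring: bystander: ring gear 94 mm across, 16 mm high, lying flat; origin at the centre of its underside
- forged_arm: bystander: forged arm 34 x 121 x 38 mm lying; origin at the centre of its underside
There are look-alikes about, which are no part of the job. Several things have the shape of the web_plate; the one meant has the colours described above.

How it is judged:
By the outcome, as a careful person would: the job done as asked, in the order asked, and still so for the second after the job is handed in, with the robot touching nothing.
It also fails if it takes over 64 s, if anything falls off the work surface, if the arm or the gripper's body presses on something with over 40 N, if the wrist force passes 120 N, or if a joint passes its speed limit or range.

### The arm

A 6-joint arm with a two-finger parallel gripper is mounted at the origin on a cart in front of the work surface, level with it; the furniture and walls round the work are solid. World frame = base frame: x ahead of the robot, y to its left, z up, the work surface at z = 0. Lengths are in mm, angles in rad, forces in N, time in s.
With the tool pointing down it reaches from about 350 to 875 mm from the base axis. Payload 4.2 kg.
Tool frame: the origin (TCP) lies on the centre line of the jaws, within the pads' length; the fingertips stand 14 mm ahead of it and the grasp point (between the pads) lies 5 mm behind it (tcp_to_tips is the distance from the TCP to the fingertips, in mm); z points along the fingers, y is the direction in which the jaws open and shut (so a half turn about z gives the same grasp; the last joint's range is limited). The gripper opens to 85 mm and grips with 20 to 120 N. Pads are 22 mm wide; open, the fingers measure 114 mm over their backs; the gripper's body (76 mm by 85 mm) begins 54 mm behind the grasp point. The pads swing forward as they close: fully open they stand 13 mm farther back than shut.
Start: joints at [-1.008, 0.385, 0.008, 0, -1.194, -0.259], TCP at [186.983, -596.353, 245.312] pointing down, gripper open.
Joint ranges: [-3.14, 3.14], [-1.21, 2.06], [-1.07, 1.41], [-3.16, 2.05], [-2.99, -0.16], [-3.1, 3.1]. Speed limits (rad/s): [2.79, 2.79, 3.14, 3.14, 3.14, 3.14].

### API

Orientations are given as a unit quaternion [x, y, z, w].
In Python, from bench import read_state, get_image, job_done, tcp_to_tips gives the robot as it stands. The module is installed in compiled form; this text tells all that it offers.
- The arm moves only by the tool play_rows, never from a script. Its argument "targets" is a list of rows, each an object of numbers: "gripper": the gripper's target within -1 to 1 (shut at 1, half-way at 0, fully open at -1); "tx", "ty", "tz": the shift along the tool's x, y, z scaled (see below); "spin": the turn about the tool's z scaled (see below). A call has 1 to 12 rows; each row is the pose to reach, as a shift and turn from the pose commanded when the call began, along the tool's axes at that moment; what a row does not reach only later rows make up. The controller multiplies each number of a shift by 0.25 m and each number of a turn by pi/4 rad. A row lasts 1/8 s, in which the tool goes at most 62.5 mm and 10.7 degrees, less where a joint would pass 70% of its speed; a pose out of reach is approached as far as the arm can. A call with a number of a shift or a turn outside -1 to 1 is refused whole. A call with a gripper value outside its range is refused whole. The fingers move at their own pace and stop on an object; the grip force is fixed at half the most. Time passes only in rows, so rows that repeat a pose let the fingers close. It gives the time, the measured TCP pose, the force and the opening at its end, in the units of the state.
- read_state(): the state, without advancing time (a new reading comes with each control period).
- get_image(name): name is "scene" or "top" or "wrist"; returns a dict with "frame" (400x640x3 uint8, red, green, blue), "depth" (400x640 float32, mm along the optical axis (not along the pixel's ray), 0 where there is no reading), "mtx" (3x3 intrinsics, pixels), "world_to_cam" (4x4, takes a point from world to camera coordinates). Camera axes: x right, y up, looking along -z (the intrinsics and any distortion apply to the point x, -y, -z); pixel columns grow to the right and rows downward; lengths in mm; the calibration is good to about 2 mm. A picture is of the moment at which its call begins.
- job_done(): hands the job in, once; it reports no verdict.
The state is a dict: "clock": time; "joints": joint angles; "joint_vel": joint speeds; "joint_efforts": joint torques, N m; "position": TCP position; "ee_rot": TCP orientation; "contact_force": force on the tool from outside, world axes, zero at the start; "wrist_torque": the same for the moment, N m; "gripper_width": finger opening in mm.
Only numpy, scipy, OpenCV 4.12 (cv2) and the standard library are available. Lean on these libraries where they do the work, as an engineer would, in place of code of your own. Each camera call takes 0.05 s, during which the arm holds its last target.

## Working session

There is one attempt and no reset: what is moved stays moved. The work goes in short steps, Python scripts to look and compute and a tool call to move; the robot and the scene stay as the last step left them, time stands still between calls to the robot, and variables do not carry over. Pictures are saved under pics/ and viewed, and the job is handed in when it is done.

Besides the shell and the picture viewer there is one more tool, called after "Emit:" as name(argument=value, ...), one argument or row to a line, values as JSON. play_rows: Moves the arm, as the interface text tells. Its arguments: {"type":"object","properties":{"targets":{"type":"array","items":{"type":"object","properties":{"gripper":{"type":"number"},"tx":{"type":"number","minimum":-1,"maximum":1},"ty":{"type":"number","minimum":-1,"maximum":1},"tz":{"type":"number","minimum":-1,"maximum":1},"spin":{"type":"number","minimum":-1,"maximum":1}}}}},"required":["targets"]}

```bash
mkdir -p pics; cat > h.py <<'E'
import numpy as np, cv2
from bench import read_state, get_image, job_done, tcp_to_tips
from scipy.spatial.transform import Rotation as R
def snap(n,f):
    d=get_image(n); cv2.imwrite('pics/'+f,d['frame'][:,:,::-1]); np.savez('pics/'+f[:-4]+'.npz',**d); return d
def pts(d):
    K=d['mtx'];T=np.linalg.inv(d['world_to_cam']);h,w=d['depth'].shape
    u,v=np.meshgrid(np.arange(w),np.arange(h));z=d['depth']
    P=np.stack([(u-K[0,2])/K[0,0]*z,-(v-K[1,2])/K[1,1]*z,-z],-1)
    P=P@T[:3,:3].T+T[:3,3]; P[z<=0]=np.nan; return P
def proj(d,p):
    q=np.asarray(p)@d['world_to_cam'][:3,:3].T+d['world_to_cam'][:3,3]
    K=d['mtx'];return np.stack([K[0,0]*q[...,0]/-q[...,2]+K[0,2],K[1,1]*q[...,1]/q[...,2]+K[1,2]],-1)
def ld(f): return dict(np.load('pics/'+f+'.npz'))
E
python3 - <<'E'
from h import *
print(read_state(),tcp_to_tips)
for n in ['scene','top','wrist']:
    d=snap(n,n+'0.png'); print(n,d['mtx'],np.linalg.inv(d['world_to_cam'])[:3,3], (d['depth']>0).mean())
E
```

```text
{'clock': 0.0, 'joints': array([-1.00836391e+00,  3.85589638e-01,  6.62551819e-03, -5.07247371e-04,
       -1.19396210e+00, -2.58552027e-01]), 'joint_vel': array([-0.00056284,  0.00019781,  0.00036696, -0.00091279, -0.00024826,
        0.00060527]), 'joint_efforts': array([-2.21217319e-04, -3.92284548e+01,  1.88396412e+01,  4.18623358e+00,
       -4.69894556e-03,  1.18821654e-05]), 'position': array([ 186.84924369, -595.84798171,  244.20021314]), 'ee_rot': array([-1.51263668e-01,  9.88492849e-01,  1.07054581e-03, -2.08833234e-04]), 'contact_force': array([-0.46133229,  0.52151353, -0.06717612]), 'wrist_torque': array([-0.01195273,  0.02538992, -0.04976647]), 'gripper_width': 85.41087619117452} 14.0
scene [[422.37673386   0.         315.54331946]
 [  0.         422.37673386 204.52928924]
 [  0.           0.           1.        ]] [-182.53405767  580.58077354  657.07134555] 0.9023515625
top [[406.78074581   0.         321.40053982]
 [  0.         406.78074581 204.03317048]
 [  0.           0.           1.        ]] [ 491.10959894  -67.77554822 1153.07615992] 0.99598046875
wrist [[292.75116778   0.         317.54769085]
 [  0.         292.75116778 203.59754592]
 [  0.           0.           1.        ]] [ 111.33060551 -620.44551853  373.94800784] 0.99614453125
```

View pics/scene0.png

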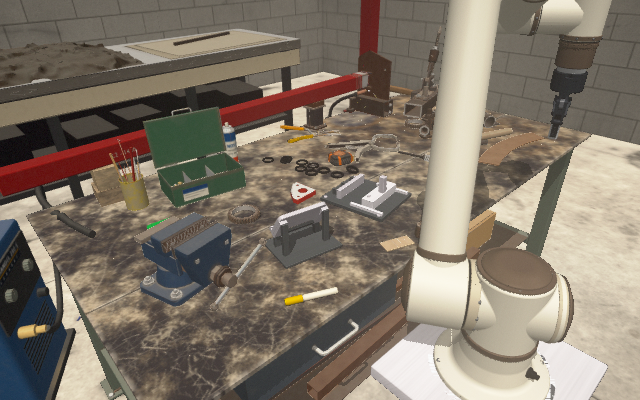

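View pics/top0.png

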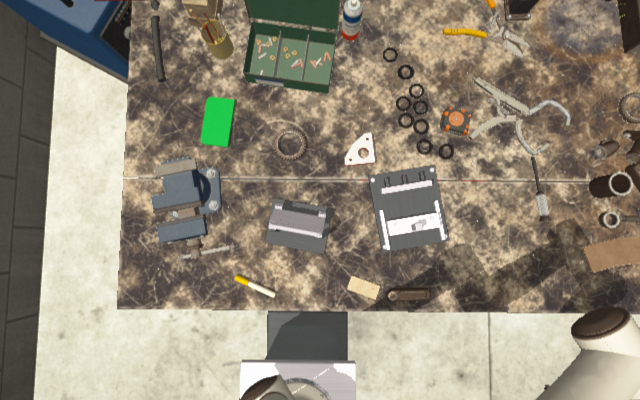

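View pics/wrist0.png

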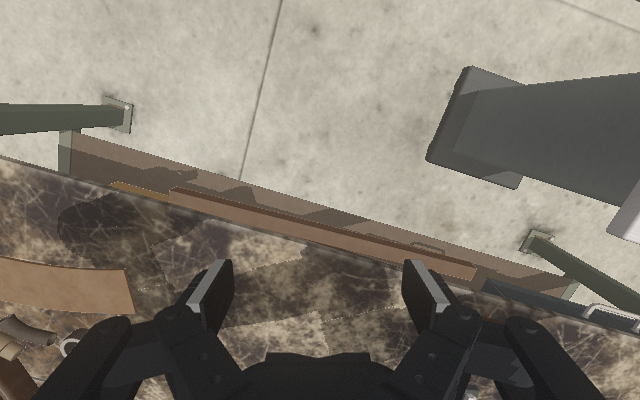

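```bash
python3 - <<'E'
from h import *
d=ld('top0');im=d['frame'][:,:,::-1]
a=cv2.resize(im[180:265,240:360],None,fx=6,fy=6,interpolation=cv2.INTER_CUBIC)
b=cv2.resize(im[155:260,355:465],None,fx=5.5,fy=5.5,interpolation=cv2.INTER_CUBIC)
cv2.imwrite('pics/c1.png',a);cv2.imwrite('pics/c2.png',b)
s=ld('scene0')['frame'][:,:,::-1]
cv2.imwrite('pics/c3.png',cv2.resize(s[160:270,250:420],None,fx=4.5,fy=4.5,interpolation=cv2.INTER_CUBIC))
P=pts(d)
for uv in [(300,218),(218,120),(410,205),(640//2,300)]: print(uv,P[uv[1],uv[0]].round(1))
E
```

```text
(300, 218) [543.2  -4.5  68.3]
(218, 120) [824.6 237.6  13.1]
(410, 205) [ 585.4 -310.2   11.3]
(320, 300) [317.5 -59.4  -4.3]
```

View pics/c1.png

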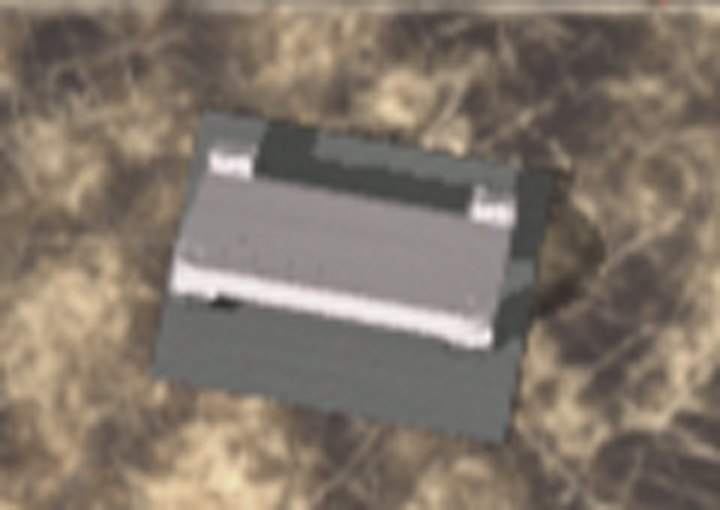

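View pics/c2.png

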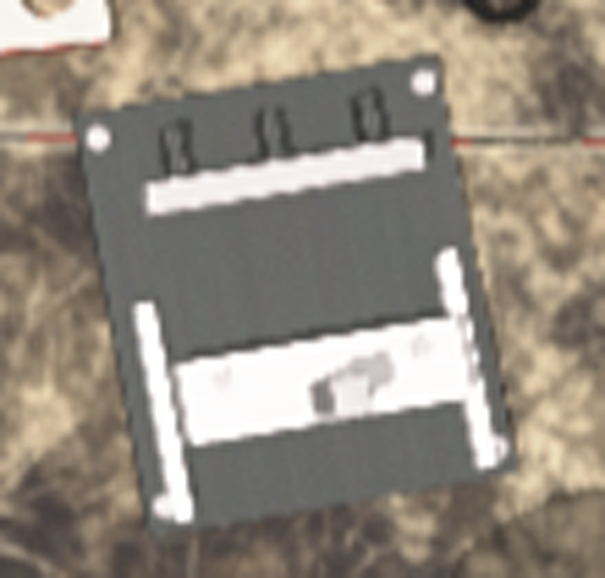

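View pics/c3.png

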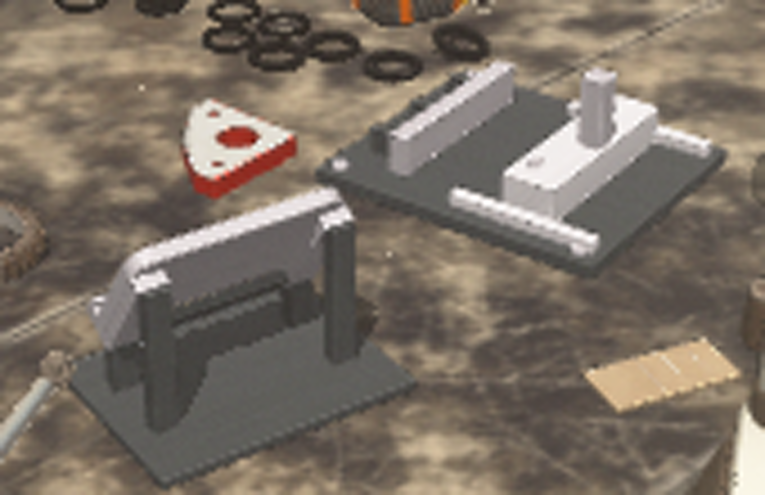

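```bash
cat >> h.py <<'E'
def ray(d,uv,z):
    K=d['mtx'];T=np.linalg.inv(d['world_to_cam']);uv=np.asarray(uv,float)
    r=np.stack([(uv[...,0]-K[0,2])/K[0,0],-(uv[...,1]-K[1,2])/K[1,1],-np.ones(uv.shape[:-1])],-1)@T[:3,:3].T
    o=T[:3,3];return o+r*((z-o[2])/r[...,2])[...,None]
E
python3 - <<'E'
from h import *
d=ld('top0');im=d['frame'];P=pts(d)
hsv=cv2.cvtColor(im,cv2.COLOR_RGB2HSV)
print('table z',np.nanmedian(P[250:290,300:340,2]))
for name,(u0,v0,u1,v1),z in [('rest',(255,190,345,258),8),('fix',(364,158,456,256),12)]:
    roi=np.zeros(im.shape[:2],bool);roi[v0:v1,u0:u1]=1
    # steel grey, not brown: low saturation and slight green
    R_,G,B=[im[...,i].astype(int) for i in range(3)]
    m=roi&(R_-B<=4)&(abs(R_-G)<22)
    m=cv2.morphologyEx(m.astype(np.uint8),cv2.MORPH_OPEN,np.ones((3,3)))
    m=cv2.morphologyEx(m,cv2.MORPH_CLOSE,np.ones((5,5)))
    c,_=cv2.findContours(m,0,2);c=max(c,key=cv2.contourArea)[:,0]
    w=ray(d,c,z)[:,:2].astype(np.float32)
    r=cv2.minAreaRect(w);print(name,r,'\n',cv2.boxPoints(r).round(1))
    for h in [(45,100,'hi')]:
        pass
    q=im.copy();cv2.drawContours(q,[c[:,None]],-1,(255,0,0),1)
    cv2.imwrite('pics/m_%s.png'%name,cv2.resize(q[v0:v1,u0:u1,::-1],None,fx=6,fy=6,interpolation=0))
E
```

```text
table z 0.36025168436708555
rest ((525.0249633789062, 3.4355087280273438), (166.95510864257812, 127.16127014160156), 79.60165405273438) 
 [[447.4 -67.2]
 [572.5 -90.1]
 [602.6  74.1]
 [477.6  97. ]]
fix ((576.8789672851562, -303.58612060546875), (215.89373779296875, 187.53384399414062), 10.697748184204102) 
 [[ 453.4 -231.5]
 [ 488.2 -415.8]
 [ 700.4 -375.7]
 [ 665.5 -191.4]]
```

View pics/m_rest.png

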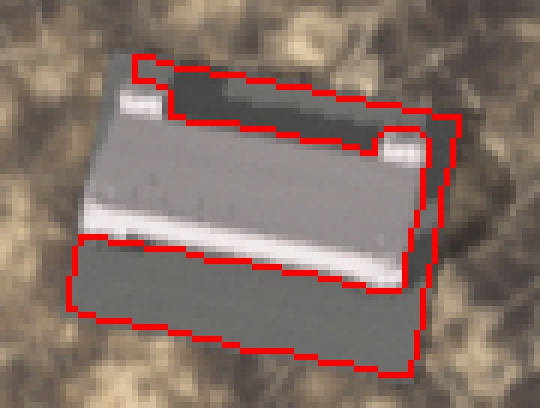

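View pics/m_fix.png

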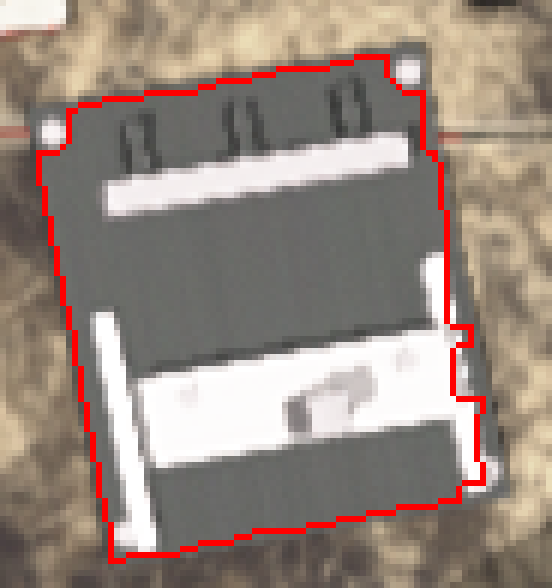

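```bash
cat >> h.py <<'E'
def mv(x,y,z,ang,frac=1.0):
    s=read_state();p=s['position'];M=R.from_quat(s['ee_rot']).as_matrix()
    dp=(np.array([x,y,z])-p)*frac
    t=M.T@dp
    a=np.degrees(np.arctan2(M[1,1],M[0,1]));da=((ang-a+180)%360-180)*frac
    print('pos',p.round(1),'ang',round(a,2),'dist',np.linalg.norm(dp).round(1),'da',round(da,2),'rows>=',max(np.linalg.norm(dp)/62.5,abs(da)/10.7).round(1))
    print('tx,ty,tz',(t/250).round(4),'spin',round(-da/45,4),'w',round(s['gripper_width'],1),'t',s['clock'],'F',s['contact_force'].round(1))
E
python3 - <<'E'
from h import *
mv(555,40,260,169.6,0.4)
E
```

```text
pos [ 186.9 -596.   244.5] ang 107.4 dist 294.0 da 24.88 rows>= 4.7
tx,ty,tz [-0.8663  0.7949 -0.0236] spin -0.5529 w 85.3 t 0.15 F [ 0.   0.1 -0.2]
```

Emit:
play_rows(
  targets=[
    {"tx": -0.17, "ty": 0.16, "tz": -0.02, "spin": -0.11, "gripper": -1},
    {"tx": -0.35, "ty": 0.32, "tz": -0.03, "spin": -0.22, "gripper": -1},
    {"tx": -0.52, "ty": 0.48, "tz": -0.03, "spin": -0.33, "gripper": -1},
    {"tx": -0.7, "ty": 0.64, "tz": -0.03, "spin": -0.44, "gripper": -1},
    {"tx": -0.87, "ty": 0.8, "tz": -0.03, "spin": -0.55, "gripper": -1},
    {"tx": -0.87, "ty": 0.8, "tz": -0.03, "spin": -0.55, "gripper": -1},
  ],
)

```text
clock: 0.9
position: [336.1, -337.6, 253.0]
ee_rot: [-0.363, 0.932, 0.0, 0.0]
contact_force: [-0.4, -0.3, 0.1]
gripper_width: 85.2
```

```bash
python3 - <<'E'
from h import *
snap('wrist','w1.png')
mv(555,40,260,169.6,0.6)
E
```

```text
pos [ 335.5 -339.   253. ] ang 132.37 dist 262.8 da 22.34 rows>= 4.2
tx,ty,tz [-1.0022  0.3171 -0.0168] spin -0.4964 w 85.4 t 0.95 F [ 0.3 -0.4 -0.5]
```

View pics/w1.png

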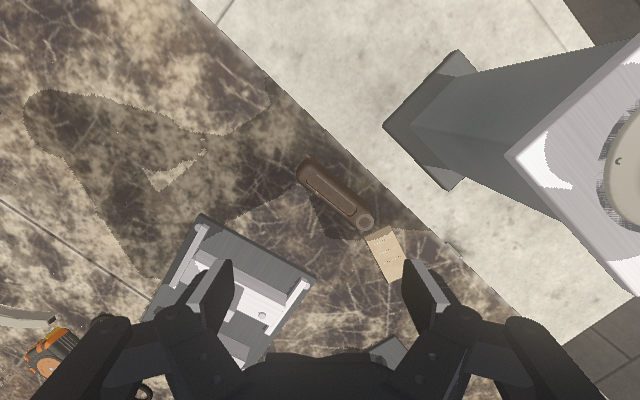

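```bash
python3 - <<'E'
from h import *
mv(545,90,280,169.6,0.53)
E
```

```text
pos [ 335.5 -339.   253. ] ang 132.37 dist 253.5 da 19.73 rows>= 4.1
tx,ty,tz [-0.9411  0.3727 -0.0572] spin -0.4385 w 85.4 t 0.95 F [ 0.3 -0.4 -0.5]
```

Emit:
play_rows(
  targets=[
    {"tx": -0.19, "ty": 0.07, "tz": -0.02, "spin": -0.09, "gripper": -1},
    {"tx": -0.38, "ty": 0.15, "tz": -0.03, "spin": -0.18, "gripper": -1},
    {"tx": -0.57, "ty": 0.22, "tz": -0.05, "spin": -0.27, "gripper": -1},
    {"tx": -0.76, "ty": 0.3, "tz": -0.06, "spin": -0.36, "gripper": -1},
    {"tx": -0.94, "ty": 0.37, "tz": -0.06, "spin": -0.44, "gripper": -1},
  ],
)

```text
clock: 1.58
position: [447.4, -113.8, 268.0]
ee_rot: [-0.515, 0.857, -0.0, 0.0]
contact_force: [0.1, -1.2, -0.4]
gripper_width: 85.2
```

```bash
python3 - <<'E'
from h import *
mv(545,90,280,169.6)
E
```

```text
pos [ 447.4 -113.8  268. ] ang 151.95 dist 226.3 da 17.65 rows>= 3.6
tx,ty,tz [-0.9031  0.0388 -0.0478] spin -0.3923 w 85.2 t 1.575 F [ 0.1 -1.2 -0.4]
```

Emit:
play_rows(
  targets=[
    {"tx": -0.22, "ty": 0.01, "tz": -0.02, "spin": -0.1, "gripper": -1},
    {"tx": -0.45, "ty": 0.02, "tz": -0.03, "spin": -0.2, "gripper": -1},
    {"tx": -0.68, "ty": 0.03, "tz": -0.05, "spin": -0.3, "gripper": -1},
    {"tx": -0.9, "ty": 0.04, "tz": -0.05, "spin": -0.39, "gripper": -1},
    {"tx": -0.9, "ty": 0.04, "tz": -0.05, "spin": -0.39, "gripper": -1},
    {"tx": -0.9, "ty": 0.04, "tz": -0.05, "spin": -0.39, "gripper": -1},
  ],
)

```text
clock: 2.33
position: [543.8, 88.0, 279.6]
ee_rot: [-0.639, 0.769, 0.0, -0.001]
contact_force: [-0.6, -0.2, 0.3]
gripper_width: 85.6
```

```bash
python3 - <<'E'
from h import *
d=snap('wrist','w2.png')
mv(545,90,280,169.6)
P=pts(d)
im=d['frame'].astype(int)
# plate upper face: fit plane
uv=proj(d,np.array([[545,0,70.]]));print('face uv',uv)
E
```

```text
pos [543.6  87.6 279.9] ang 169.38 dist 2.8 da 0.22 rows>= 0.0
tx,ty,tz [-0.0103 -0.0038 -0.0002] spin -0.005 w 85.5 t 2.375 F [-1.  -0.2 -0.2]
face uv [[302.26693179 101.98079977]]
```

View pics/w2.png

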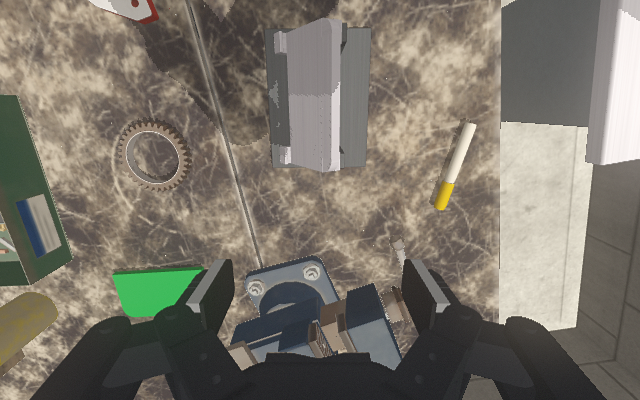

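```bash
python3 - <<'E'
from h import *
for f,(u0,u1,v0,v1) in [('w2',(292,336,35,160)),('top0',(278,316,212,228))]:
    d=ld(f);P=pts(d)
    Q=P[v0:v1,u0:u1].reshape(-1,3);Q=Q[np.isfinite(Q[:,0])&(Q[:,2]>45)]
    for _ in range(4):
        c=Q.mean(0);n=np.linalg.svd(Q-c,full_matrices=False)[2][2];n*=np.sign(n[2]);r=(Q-c)@n
        k=abs(r)<max(2.5*r.std(),1);Q=Q[k]
    print(f,len(Q),'c',c.round(1),'n',n.round(3),'tilt',np.degrees(np.arccos(n[2])).round(2),'yaw',np.degrees(np.arctan2(n[1],n[0])).round(2),'std',r.std().round(2))
    # all points in plate plane within 3mm: extents
    A=P.reshape(-1,3);g=np.isfinite(A[:,0])&(abs((A-c)@n)<2.5)&(np.hypot(*(A-c)[:,:2].T)<130)&(A[:,2]>44)
    A=A[g];h=np.array([n[0],n[1],0]);h/=np.linalg.norm(h);yd=np.array([-h[1],h[0],0]);zd=np.cross(n,yd)
    yy=(A-c)@yd;zz=(A-c)@zd
    print(' y ext',np.percentile(yy,[.3,99.7]).round(1),'z ext',np.percentile(zz,[.3,99.7]).round(1))
    ym=np.percentile(yy,[.3,99.7]).mean()
    zt=np.percentile(zz,[.3,99.7])
    for zc in (zt[0],zt[1]-80):
        print('  origin est',(c-5*n+ym*yd+zc*zd).round(1))
E
```

```text
w2 4977 c [534.4  -1.1  94.3] n [ 0.807 -0.142  0.574] tilt 55.0 yaw -9.97 std 0.42
 y ext [-67.1  71.8] z ext [-47.8  34. ]
  origin est [557.8  -2.9  52.3]
  origin est [556.7  -2.7  53.7]
top0 550 c [537.1   5.7  86.5] n [ 0.809 -0.139  0.571] tilt 55.16 yaw -9.77 std 1.01
 y ext [-73.8  65.5] z ext [-40.1  44.4]
  origin est [554.9  -1.5  50.7]
  origin est [552.4  -1.1  54.4]
```

```bash
python3 - <<'E'
from h import *
mv(521.3,3.6,180,170.1)
E
```

```text
pos [543.6  87.6 279.9] ang 169.38 dist 132.5 da 0.72 rows>= 2.1
tx,ty,tz [0.3465 0.0253 0.4001] spin -0.0161 w 85.5 t 2.375 F [-1.  -0.2 -0.2]
```

Emit:
play_rows(
  targets=[
    {"tx": 0.15, "ty": 0.01, "tz": 0.1, "spin": -0.016, "gripper": -1},
    {"tx": 0.3, "ty": 0.02, "tz": 0.25, "spin": -0.016, "gripper": -1},
    {"tx": 0.345, "ty": 0.025, "tz": 0.4, "spin": -0.016, "gripper": -1},
    {"tx": 0.345, "ty": 0.025, "tz": 0.4, "spin": -0.016, "gripper": -1},
    {"tx": 0.345, "ty": 0.025, "tz": 0.4, "spin": -0.016, "gripper": -1},
  ],
)

```text
clock: 3.0
position: [523.1, 5.1, 182.1]
ee_rot: [-0.644, 0.765, -0.001, 0.001]
contact_force: [0.7, -0.7, 0.2]
gripper_width: 85.4
```

```bash
python3 - <<'E'
from h import *
d=snap('wrist','w3.png');s=snap('scene','s3.png')
cv2.imwrite('pics/s3c.png',cv2.resize(s['frame'][120:280,230:430,::-1],None,fx=3.5,fy=3.5))
mv(521.3,3.6,106,170.1)
E
```

```text
pos [523.3   5.9 182.3] ang 170.25 dist 76.4 da -0.15 rows>= 1.2
tx,ty,tz [0.0108 0.0075 0.3053] spin 0.0033 w 85.5 t 3.1 F [-0.3  1.2  0.9]
```

View pics/w3.png

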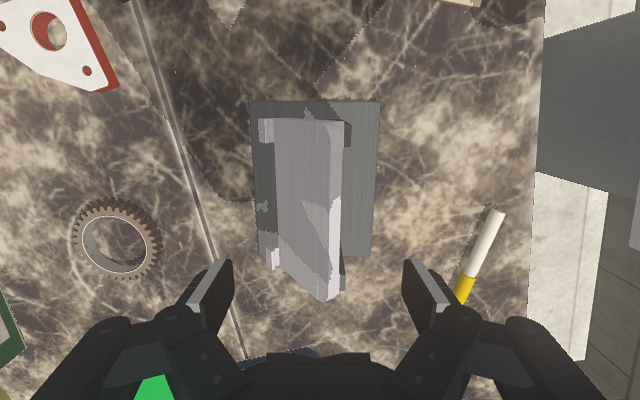

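View pics/s3c.png

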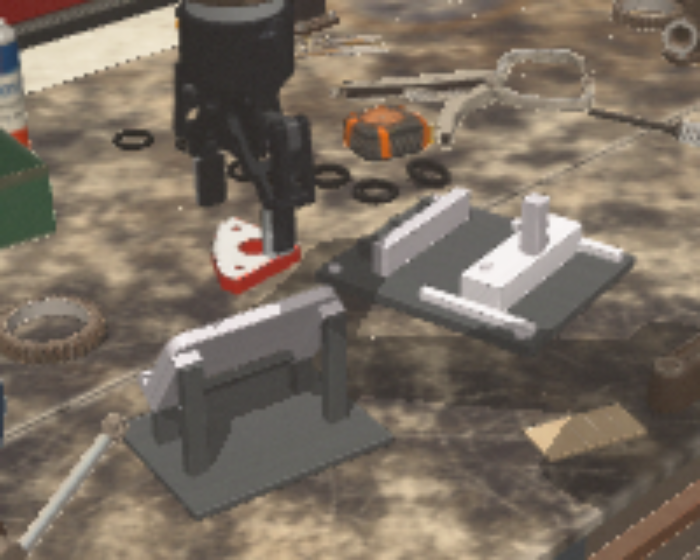

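```bash
python3 - <<'E'
from h import *
d=ld('w3');P=pts(d)
for uv in [(228,263),(226,285),(410,264),(412,285),(205,300),(435,300)]: print(uv,P[uv[1],uv[0]].round(1))
B=P[230:330,180:460].reshape(-1,3);B=B[np.isfinite(B[:,0])&(B[:,2]>140)];print(np.percentile(B[:,2],[0,1,5]))
p=read_state()['position'];e=np.array([.985,-.172]);print(p,'finger offsets along e',np.percentile((B[:,:2]-p[:2])@e,[0,5,50,95,100]).round(1))
E
```

```text
(228, 263) [564.4 -12.2 188.2]
(226, 285) [566.   -3.8 193.6]
(410, 264) [479.7   1.3 190.8]
(412, 285) [481.4   7.7 197.9]
(205, 300) [564.2 -13.1 217.7]
(435, 300) [478.4   1.3 218. ]
[181.17509621 183.55411283 187.53486707]
[523.30885579   5.88739659 182.3480067 ] finger offsets along e [-56.1 -51.6 -39.1  52.8  57.7]
```

Emit:
play_rows(
  targets=[
    {"tx": 0.01, "ty": 0.008, "tz": 0.1, "spin": 0, "gripper": -1},
    {"tx": 0.01, "ty": 0.008, "tz": 0.2, "spin": 0, "gripper": -1},
    {"tx": 0.01, "ty": 0.008, "tz": 0.312, "spin": 0, "gripper": -1},
    {"tx": 0.01, "ty": 0.008, "tz": 0.312, "spin": 0, "gripper": -0.4},
    {"tx": 0.01, "ty": 0.008, "tz": 0.312, "spin": 0, "gripper": -0.2},
    {"tx": 0.01, "ty": 0.008, "tz": 0.312, "spin": 0, "gripper": -0.1},
    {"tx": 0.01, "ty": 0.008, "tz": 0.312, "spin": 0, "gripper": -0.1},
  ],
)

```text
clock: 3.98
position: [520.1, 3.6, 103.3]
ee_rot: [-0.644, 0.765, -0.0, 0.001]
contact_force: [-0.6, 0.1, -0.5]
gripper_width: 47.1
```

```bash
python3 - <<'E'
from h import *
s=snap('scene','s4.png');d=snap('wrist','w4.png')
cv2.imwrite('pics/s4c.png',cv2.resize(s['frame'][140:280,230:370,::-1],None,fx=4,fy=4))
mv(521.3,3.6,104,170.1)
E
```

```text
pos [519.8   3.4 102.9] ang 170.23 dist 1.9 da -0.13 rows>= 0.0
tx,ty,tz [-0.0018 -0.006  -0.0044] spin 0.0028 w 47.1 t 4.075 F [1.1 0.5 0.5]
```

View pics/s4c.png

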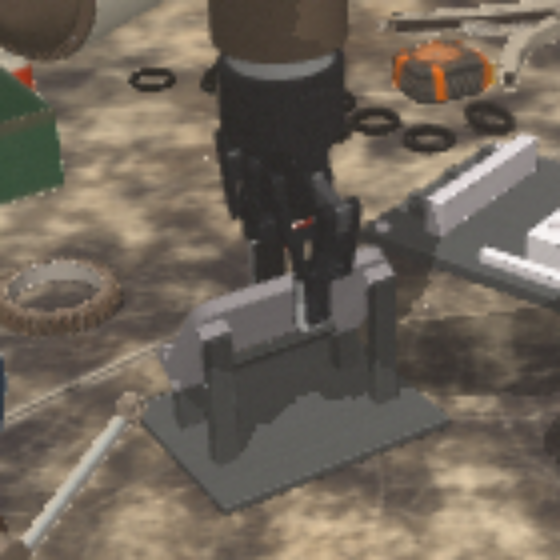

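View pics/w4.png

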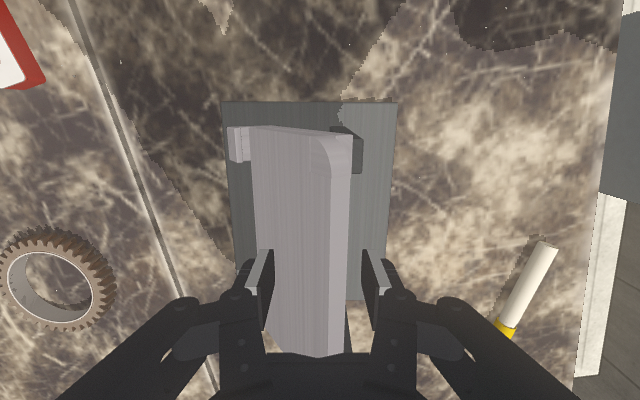

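Emit:
play_rows(
  targets=[
    {"ty": -0.015, "gripper": -0.1},
    {"ty": -0.03, "gripper": -0.1},
    {"ty": -0.045, "gripper": -0.05},
    {"ty": -0.06, "gripper": 0.0},
    {"ty": -0.07, "gripper": 0.05},
    {"ty": -0.07, "gripper": 0.05},
  ],
)

```text
invalid input
```

```bash
python3 - <<'E'
from h import *
s=snap('scene','s5.png');d=snap('wrist','w5.png')
cv2.imwrite('pics/s5c.png',np.hstack([cv2.resize(s['frame'][160:280,250:370,::-1],(400,400)),cv2.resize(d['frame'][80:360,180:460,::-1],(400,400))]))
mv(555,-3,104,170.1)
E
```

```text
pos [519.6   3.3 102.6] ang 170.22 dist 36.0 da -0.12 rows>= 0.6
tx,ty,tz [ 0.0009 -0.1438 -0.0056] spin 0.0027 w 46.9 t 4.175 F [-0.4 -0.6  0.4]
```

View pics/s5c.png

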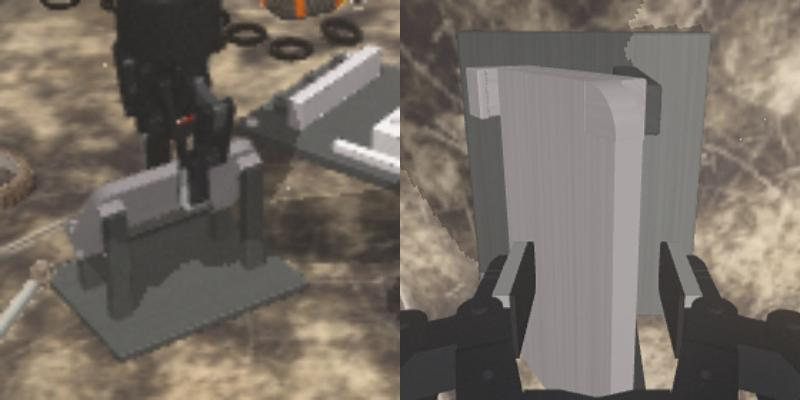

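All fields are needed in each row.

Emit:
play_rows(
  targets=[
    {"tx": 0, "ty": -0.015, "tz": 0, "spin": 0, "gripper": -0.1},
    {"tx": 0, "ty": -0.03, "tz": 0, "spin": 0, "gripper": -0.1},
    {"tx": 0, "ty": -0.045, "tz": 0, "spin": 0, "gripper": -0.05},
    {"tx": 0, "ty": -0.06, "tz": 0, "spin": 0, "gripper": 0.0},
    {"tx": 0, "ty": -0.07, "tz": 0, "spin": 0, "gripper": 0.05},
    {"tx": 0, "ty": -0.07, "tz": 0, "spin": 0, "gripper": 0.05},
  ],
)

```text
clock: 4.92
position: [536.4, 0.1, 102.2]
ee_rot: [-0.644, 0.765, 0.0, -0.001]
contact_force: [-4.0, 0.2, 2.9]
gripper_width: 40.5
```

```bash
python3 - <<'E'
from h import *
s=snap('scene','s5.png');d=snap('wrist','w5.png')
cv2.imwrite('pics/s5c.png',np.hstack([cv2.resize(s['frame'][160:280,250:370,::-1],(400,400)),cv2.resize(d['frame'][80:360,180:460,::-1],(400,400))]))
mv(555,-3,104,170.1)
E
```

```text
pos [5.364e+02 1.000e-01 1.022e+02] ang 170.22 dist 19.0 da -0.12 rows>= 0.3
tx,ty,tz [-0.0004 -0.0756 -0.0075] spin 0.0026 w 40.7 t 5.025 F [-4.1 -0.9  2.2]
```

View pics/s5c.png

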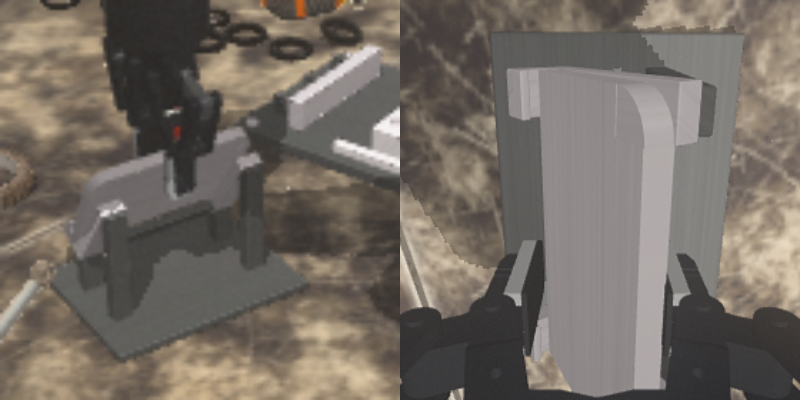

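Emit:
play_rows(
  targets=[
    {"tx": 0, "ty": -0.015, "tz": 0, "spin": 0, "gripper": 0.1},
    {"tx": 0, "ty": -0.03, "tz": 0, "spin": 0, "gripper": 0.15},
    {"tx": 0, "ty": -0.045, "tz": 0, "spin": 0, "gripper": 0.2},
    {"tx": 0, "ty": -0.055, "tz": 0, "spin": 0, "gripper": 0.25},
    {"tx": 0, "ty": -0.055, "tz": 0, "spin": 0, "gripper": 0.3},
    {"tx": 0, "ty": -0.055, "tz": 0, "spin": 0, "gripper": 0.3},
  ],
)

```text
clock: 5.78
position: [550.4, -1.9, 102.1]
ee_rot: [-0.644, 0.765, 0.0, 0.0]
contact_force: [-1.8, 0.3, -1.2]
gripper_width: 29.9
```

```bash
cat >> h.py <<'E'
def plane(d,u0,u1,v0,v1,zmin=45):
    P=pts(d);Q=P[v0:v1,u0:u1].reshape(-1,3);Q=Q[np.isfinite(Q[:,0])&(Q[:,2]>zmin)]
    for _ in range(5):
        c=np.median(Q,0) if _==0 else Q.mean(0);n=np.linalg.svd(Q-c,full_matrices=False)[2][2];r=(Q-c)@n;Q=Q[abs(r)<max(2*r.std(),.8)]
    n*=np.sign(n[0]);print('n',n.round(3),'tilt',np.degrees(np.arcsin(n[2])).round(1),'yaw',np.degrees(np.arctan2(n[1],n[0])).round(1),'c',c.round(1),len(Q),r.std().round(2))
    return c,n
E
python3 - <<'E'
from h import *
s=snap('scene','s6.png');d=snap('wrist','w6.png')
cv2.imwrite('pics/s6c.png',np.hstack([cv2.resize(s['frame'][160:280,250:370,::-1],(400,400)),cv2.resize(d['frame'][80:360,180:460,::-1],(400,400))]))
mv(555,-3,104,170.1)
plane(ld('w5'),285,325,145,250)
E
```

```text
pos [550.3  -1.9 102.2] ang 170.23 dist 5.2 da -0.13 rows>= 0.1
tx,ty,tz [ 0.0011 -0.0194 -0.0072] spin 0.0029 w 29.8 t 5.875 F [-0.5  0.7 -0.7]
n [ 0.88  -0.155  0.449] tilt 26.7 yaw -10.0 c [538.2 -37.3  89.5] 4165 0.24
```

View pics/s6c.png

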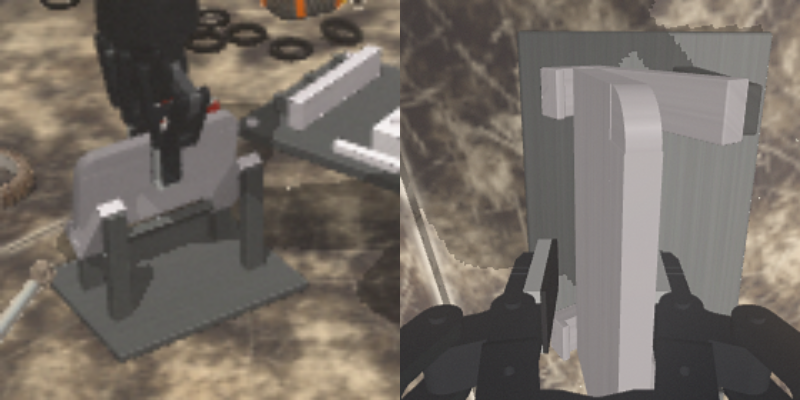

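Emit:
play_rows(
  targets=[
    {"tx": 0, "ty": -0.01, "tz": 0, "spin": 0, "gripper": 0.35},
    {"tx": 0, "ty": -0.02, "tz": 0, "spin": 0, "gripper": 0.42},
    {"tx": 0, "ty": -0.025, "tz": 0, "spin": 0, "gripper": 0.5},
    {"tx": 0, "ty": -0.025, "tz": 0, "spin": 0, "gripper": 0.6},
    {"tx": 0, "ty": -0.025, "tz": 0, "spin": 0, "gripper": 0.7},
    {"tx": 0, "ty": -0.025, "tz": 0, "spin": 0, "gripper": 1},
    {"tx": 0, "ty": -0.025, "tz": 0, "spin": 0, "gripper": 1},
    {"tx": 0, "ty": -0.025, "tz": 0, "spin": 0, "gripper": 1},
  ],
)

```text
clock: 6.88
position: [555.4, -3.1, 102.1]
ee_rot: [-0.644, 0.765, 0.001, -0.001]
contact_force: [-4.0, 1.7, 2.4]
gripper_width: 9.3
```

```bash
python3 - <<'E'
from h import *
s=snap('scene','s7.png');d=snap('wrist','w7.png')
cv2.imwrite('pics/s7c.png',np.hstack([cv2.resize(s['frame'][160:280,250:370,::-1],(400,400)),cv2.resize(d['frame'][80:360,180:460,::-1],(400,400))]))
mv(555,-3,104,170.1)
E
```

```text
pos [555.5  -3.1 102.1] ang 170.23 dist 2.0 da -0.13 rows>= 0.0
tx,ty,tz [-0.      0.002  -0.0077] spin 0.0028 w 9.4 t 6.975 F [-5.2  1.2  3.5]
```

View pics/s7c.png

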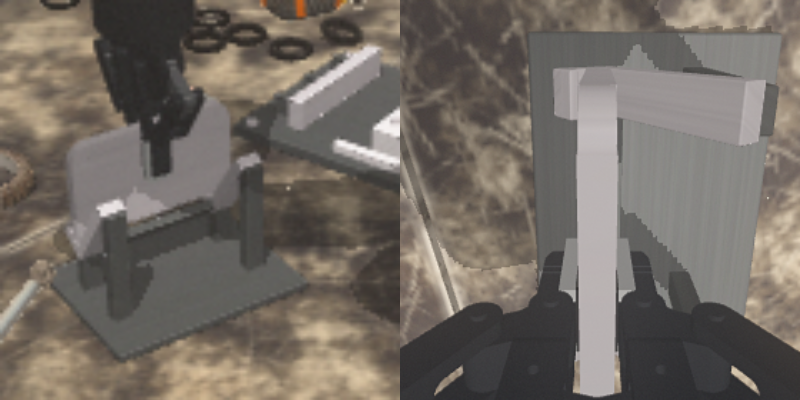

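Emit:
play_rows(
  targets=[
    {"tx": 0, "ty": 0, "tz": -0.03, "spin": 0, "gripper": 1},
    {"tx": 0, "ty": 0, "tz": -0.08, "spin": 0, "gripper": 1},
    {"tx": 0, "ty": 0, "tz": -0.16, "spin": 0, "gripper": 1},
    {"tx": 0, "ty": 0, "tz": -0.26, "spin": 0, "gripper": 1},
    {"tx": 0, "ty": 0, "tz": -0.36, "spin": 0, "gripper": 1},
    {"tx": 0, "ty": 0, "tz": -0.45, "spin": 0, "gripper": 1},
    {"tx": 0, "ty": 0, "tz": -0.45, "spin": 0, "gripper": 1},
    {"tx": 0, "ty": 0, "tz": -0.45, "spin": 0, "gripper": 1},
  ],
)

```text
clock: 7.98
position: [555.9, -3.1, 213.9]
ee_rot: [-0.644, 0.765, 0.001, -0.0]
contact_force: [-0.9, 1.0, -5.2]
gripper_width: 9.5
```

```bash
python3 - <<'E'
from h import *
s=snap('scene','s8.png');d=snap('wrist','w8.png');t=snap('top','t8.png')
cv2.imwrite('pics/s8c.png',np.hstack([cv2.resize(s['frame'][120:260,240:380,::-1],(400,400),interpolation=cv2.INTER_CUBIC),cv2.resize(d['frame'][80:360,180:460,::-1],(400,400))]))
mv(555,-3,104,170.1)
E
```

```text
pos [555.9  -3.2 213.5] ang 170.21 dist 109.5 da -0.11 rows>= 1.8
tx,ty,tz [-4.000e-04  2.500e-03  4.379e-01] spin 0.0025 w 9.4 t 8.125 F [ 0.5  1.1 -5.4]
```

View pics/s8c.png

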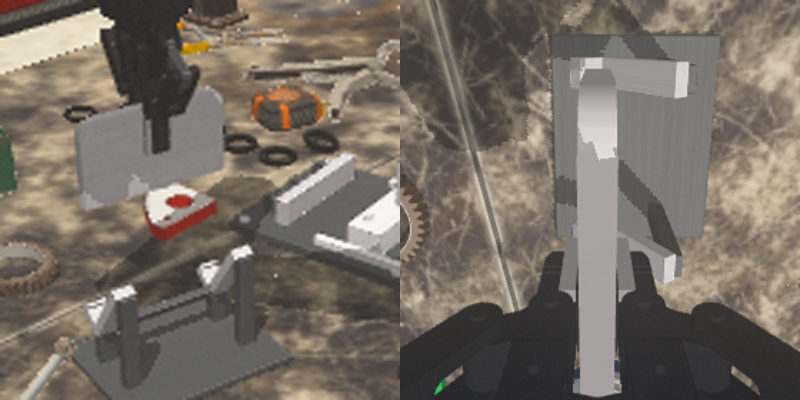

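```bash
python3 - <<'E'
from h import *
s=ld('s8');d=ld('w8');t=ld('t8')
p=read_state()['position'];a=np.radians(170.2);ty=np.array([np.cos(a),np.sin(a),0]);tx=np.array([-np.sin(a),np.cos(a),0])
# plate face in scene: crop px: (80..225,90..205)/400*140 + (240,120)
c,n=plane(s,272,290,168,188,100)
A=pts(s).reshape(-1,3);A=A[np.isfinite(A[:,0])];r=A-p
g=(abs((A-c)@n)<3)&(abs(r@ty)<25)&(abs(r@tx)<85)&(A[:,2]>120)
A=A[g];r=r[g];print('scene: x',np.percentile(r@tx,[.5,99.5]).round(1),'z rel tcp',np.percentile(r[:,2],[.5,99.5]).round(1),'y',np.percentile(r@ty,[5,50,95]).round(1))
for uv in ['botcorners']:
    pass
# top edge wrist
W=pts(d).reshape(-1,3);W=W[np.isfinite(W[:,0])];r=W-p
g=(abs(r@ty)<9)&(r@tx>15)&(r@tx<75)&(r[:,2]>0)&(r[:,2]<60)
print('wrist top: y',np.percentile(r[g]@ty,[2,50,98]).round(1),'x max',np.percentile(r[g]@tx,99.5).round(1),'z',np.percentile(r[g][:,2],[5,50,95]).round(1))
h=g&(r[:,2]>27)
if h.sum()>20:
    k=np.polyfit(r[h]@tx,r[h]@ty,1);print('dir deg',np.degrees(np.arctan(k[0])).round(2),k.round(2), 'zslope',np.polyfit(r[h]@tx,r[h][:,2],1).round(3))
T=pts(t).reshape(-1,3);T=T[np.isfinite(T[:,0])];r=T-p
g=(abs(r@ty)<12)&(abs(r@tx)<85)&(r[:,2]>10)&(r[:,2]<50)&(abs(r@tx)>45)
print('top: x',np.percentile(r[g]@tx,[1,99]).round(1),'z',np.median(r[g][:,2]).round(1))
E
```

```text
n [ 0.987 -0.164 -0.003] tilt -0.2 yaw -9.4 c [557.4  34.6 201. ] 304 1.01
scene: x [-71.  68.] z rel tcp [-45.7 225.9] y [2.5 4.9 7. ]
wrist top: y [-5.9 -0.8  7.4] x max 69.3 z [23.1 32.8 53.7]
dir deg -1.31 [-0.02  0.28] zslope [-0.198 42.216]
top: x [45.5 68.5] z 31.5
```

```bash
python3 - <<'E'
from h import *
mv(597,-160,230,190.7)
E
```

```text
pos [555.9  -3.2 213.5] ang 170.21 dist 163.0 da 20.49 rows>= 2.6
tx,ty,tz [ 0.5903 -0.2686 -0.0662] spin -0.4553 w 9.4 t 8.125 F [ 0.5  1.1 -5.4]
```

Emit:
play_rows(
  targets=[
    {"tx": 0.08, "ty": -0.04, "tz": -0.01, "spin": -0.07, "gripper": 1},
    {"tx": 0.2, "ty": -0.1, "tz": -0.03, "spin": -0.16, "gripper": 1},
    {"tx": 0.35, "ty": -0.16, "tz": -0.05, "spin": -0.28, "gripper": 1},
    {"tx": 0.48, "ty": -0.22, "tz": -0.066, "spin": -0.38, "gripper": 1},
    {"tx": 0.56, "ty": -0.255, "tz": -0.066, "spin": -0.43, "gripper": 1},
    {"tx": 0.59, "ty": -0.27, "tz": -0.066, "spin": -0.455, "gripper": 1},
    {"tx": 0.59, "ty": -0.27, "tz": -0.066, "spin": -0.455, "gripper": 1},
    {"tx": 0.59, "ty": -0.27, "tz": -0.066, "spin": -0.455, "gripper": 1},
  ],
)

```text
clock: 9.12
position: [597.8, -159.0, 231.0]
ee_rot: [0.77, -0.638, -0.0, 0.0]
contact_force: [-0.8, 0.6, -5.2]
gripper_width: 9.3
```

```bash
python3 - <<'E'
from h import *
d=snap('wrist','w9.png')
mv(597,-160,230,190.7)
E
```

```text
pos [ 597.8 -158.9  231.2] ang -169.25 dist 1.8 da -0.05 rows>= 0.0
tx,ty,tz [0.0036 0.0041 0.0049] spin 0.0011 w 9.4 t 9.175 F [ 0.5 -0.1 -5.2]
```

View pics/w9.png

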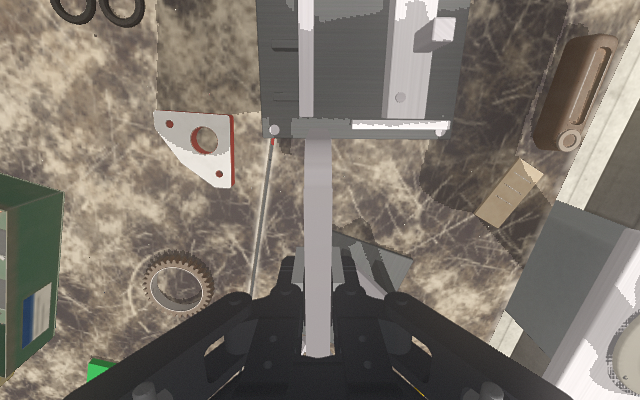

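```bash
python3 - <<'E'
from h import *
d=ld('w9');t=ld('top0')
for nm,dd in (('wrist',d),('top',t)):
    P=pts(dd);c0=np.array([577,-303.6]);a=np.radians(10.7);ex=np.array([np.cos(a),np.sin(a)]);ey=np.array([-ex[1],ex[0]])
    q=P[...,:2]-c0;fx=q@ex;fy=q@ey;z=P[...,2]
    bed=(abs(fx)<100)&(abs(fy)<90)&(z>5)&(z<20);print(nm,'bed z',np.median(z[bed]).round(2))
    g=(abs(fy)<80)&(fx>38)&(fx<75)&(z>33)&(z<50)
    print(' fence n',g.sum(),'x',np.percentile(fx[g],[1,5,50,95,99]).round(1),'y',np.percentile(fy[g],[.3,1,50,99,99.7]).round(1),'z',np.median(z[g]).round(2))
    k=np.polyfit(fy[g],fx[g],1);print(' slope deg',np.degrees(k[0]).round(2),k)
    g=(abs(fy)<85)&(fx>-100)&(fx<0)&(z>33)&(z<50)
    print(' jaw x',np.percentile(fx[g],[1,5,50,95,99]).round(1),'y',np.percentile(fy[g],[1,99]).round(1))
    k=np.polyfit(fy[g],fx[g],1);print(' jaw slope deg',np.degrees(k[0]).round(2))
    g=(abs(fy)<85)&(fx>-100)&(fx<0)&(z>80)&(z<105)
    print(' post x',np.percentile(fx[g],[1,50,99]).round(1),'y',np.percentile(fy[g],[1,50,99]).round(1),np.median(z[g]).round(1),g.sum())
# colour based fence in top image: white-ish pixels
im=t['frame'];m=np.zeros(im.shape[:2],np.uint8);m[176:198,378:440]=(im[176:198,378:440].min(-1)>150)
c,_=cv2.findContours(m,0,2);c=max(c,key=cv2.contourArea)[:,0];r=cv2.minAreaRect(ray(t,c,42)[:,:2].astype(np.float32));print('fence top px',r)
print((np.array(r[0])-c0)@ex,(np.array(r[0])-c0)@ey)
E
```

```text
wrist bed z 13.02
 fence n 1822 x [52.3 52.6 59.7 66.5 67.2] y [-37.5 -36.7  10.1  65.1  66. ] z 42.9
 slope deg 0.36 [6.24838234e-03 5.95673567e+01]
 jaw x [-63.  -60.8 -40.6 -24.4 -23.8] y [-37.  67.]
 jaw slope deg -1.48
 post x [-61.6 -50.8 -43.8] y [-10.8  -1.4   6.7] 93.6 724
top bed z 12.29
 fence n 294 x [48.8 49.2 56.2 63.3 68. ] y [-71.  -68.4   0.1  68.3  68.6] z 42.18
 slope deg 0.51 [8.95397133e-03 5.63653790e+01]
 jaw x [-67.  -65.2 -45.6 -29.2 -27.7] y [-69.9  69.7]
 jaw slope deg 0.2
 post x [-64.6 -56.2 -47.6] y [-9.5  1.1  8.9] 92.4 54
fence top px ((633.6681518554688, -293.17401123046875), (16.966428756713867, 140.913818359375), 10.33779525756836)
57.61860921654732 -0.2766739735993493
```

```bash
cat >> h.py <<'E'
C0=np.array([577,-303.6]);_a=np.radians(10.3);EX=np.array([np.cos(_a),np.sin(_a)]);EY=np.array([-EX[1],EX[0]])
def fx(x,y): return C0+x*EX+y*EY
def tofix(P): q=P[...,:2]-C0; return np.stack([q@EX,q@EY,P[...,2]],-1)
E
python3 - <<'E'
from h import *
x,y=fx(43,-3);print(x,y)
mv(x,y,140,190.3)
E
```

```text
619.8434632764913 -298.8631598637976
pos [ 597.8 -158.9  231.2] ang -169.25 dist 168.5 da -0.45 rows>= 2.7
tx,ty,tz [0.5664 0.0179 0.3647] spin 0.01 w 9.4 t 9.175 F [ 0.5 -0.1 -5.2]
```

Emit:
play_rows(
  targets=[
    {"tx": 0.1, "ty": 0.003, "tz": 0.03, "spin": 0.01, "gripper": 1},
    {"tx": 0.25, "ty": 0.008, "tz": 0.08, "spin": 0.01, "gripper": 1},
    {"tx": 0.4, "ty": 0.013, "tz": 0.18, "spin": 0.01, "gripper": 1},
    {"tx": 0.51, "ty": 0.016, "tz": 0.28, "spin": 0.01, "gripper": 1},
    {"tx": 0.566, "ty": 0.018, "tz": 0.35, "spin": 0.01, "gripper": 1},
    {"tx": 0.566, "ty": 0.018, "tz": 0.365, "spin": 0.01, "gripper": 1},
    {"tx": 0.566, "ty": 0.018, "tz": 0.365, "spin": 0.01, "gripper": 1},
    {"tx": 0.566, "ty": 0.018, "tz": 0.365, "spin": 0.01, "gripper": 1},
  ],
)

```text
clock: 10.18
position: [620.7, -298.8, 141.7]
ee_rot: [0.768, -0.641, 0.001, -0.0]
contact_force: [0.6, -1.3, -5.0]
gripper_width: 9.1
```

```bash
python3 - <<'E'
from h import *
d=snap('wrist','w10.png');t=snap('top','t10.png');s=snap('scene','s10.png')
cv2.imwrite('pics/c10.png',np.hstack([cv2.resize(s['frame'][130:240,310:430,::-1],(436,400),interpolation=cv2.INTER_CUBIC),cv2.resize(t['frame'][160:260,365:455,::-1],(360,400),interpolation=cv2.INTER_CUBIC)]))
x,y=fx(43,-3)
mv(x,y,140,190.3)
E
```

```text
pos [ 620.3 -299.2  141.2] ang -169.7 dist 1.3 da -0.0 rows>= 0.0
tx,ty,tz [-0.0015  0.0016  0.0049] spin 0.0 w 9.2 t 10.325 F [ 0.1 -0.5 -4.1]
```

View pics/w10.png

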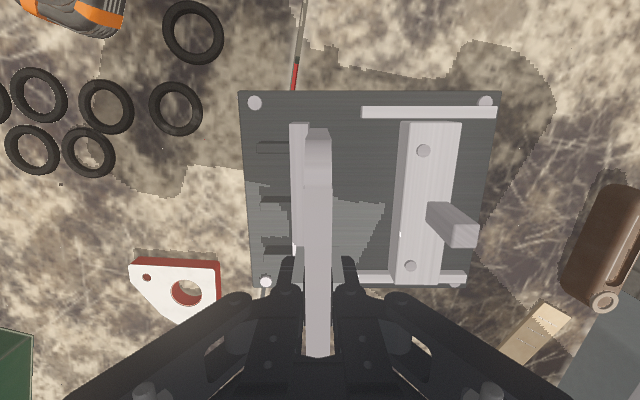

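View pics/c10.png

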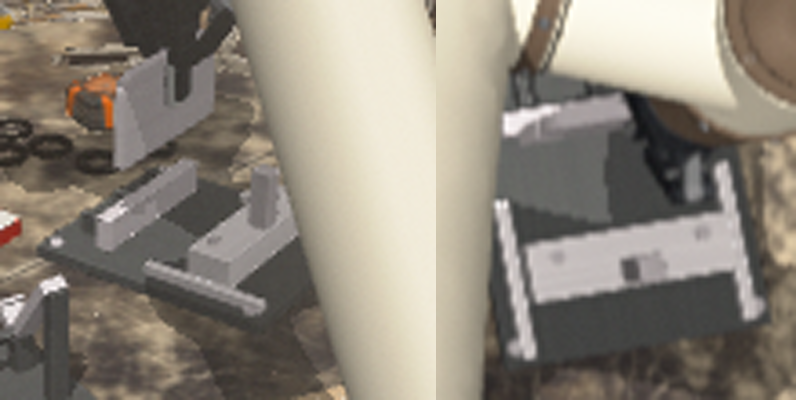

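```bash
cat > meas.py <<'E'
from h import *
import sys
def meas(d,p):
    P=tofix(pts(d));x,y,z=P[...,0],P[...,1],P[...,2]
    bed=(abs(x)<100)&(abs(y)<85)&(z>5)&(z<20);print('bed z',np.median(z[bed]).round(2))
    g=(y>-85)&(y<-10)&(x>38)&(x<80)&(z>39.5)&(z<47)
    print('fence n',g.sum(),'x',np.percentile(x[g],[1,50,99]).round(1),'y',np.percentile(y[g],[.3,1,50,99]).round(1),'z',np.median(z[g]).round(2))
    tp=tofix(p)
    g=(abs(x-tp[0])<9)&(y<tp[1]-20)&(y>tp[1]-85)&(z>tp[2]+26)&(z<tp[2]+40)
    print('plate top x',np.percentile(x[g],[2,50,98]).round(1),'y',np.percentile(y[g],[.3,1,50]).round(1),'z',np.percentile(z[g],[10,50,90]).round(1),'tcp',tp.round(1))
    k=np.polyfit(y[g],x[g],1);print('plate slope deg',np.degrees(k[0]).round(2)); k=np.polyfit(y[g],z[g],1);print('plate pitch deg',np.degrees(np.arctan(k[0])).round(2))
    # plate far end: any point in vertical end
    g=(abs(x-tp[0])<9)&(y<tp[1]-55)&(y>tp[1]-85)&(z>tp[2]-46)&(z<tp[2]+36)
    print('plate end y min',np.percentile(y[g],[.3,1,3]).round(1),g.sum())
    g=(abs(y)<30)&(x>-100)&(x<0)&(z>85)&(z<105)
    print('post x',np.percentile(x[g],[2,50,98]).round(1),'y',np.percentile(y[g],[2,50,98]).round(1),np.median(z[g]).round(1),g.sum())
    g=(abs(y)<65)&(x>-90)&(x<50)&(z>38)&(z<47)&(x<tp[0]-15)
    print('jaw x',np.percentile(x[g],[1,99]).round(1),'y',np.percentile(y[g],[1,99]).round(1))
E
python3 - <<'E'
from meas import *
meas(ld('w10'),read_state()['position'])
d=ld('w10');im=d['frame'][100:300,230:430,::-1];cv2.imwrite('pics/w10c.png',cv2.resize(im,(800,800),interpolation=cv2.INTER_CUBIC)[:600])
E
```

```text
bed z 13.0
fence n 1205 x [52.9 61.2 67. ] y [-72.8 -72.8 -46.5 -11. ] z 42.93
plate top x [39.9 44.5 49.3] y [-70.7 -70.3 -49.5] z [171.4 174.4 175.3] tcp [ 43.4  -3.4 141.2]
plate slope deg 0.0
plate pitch deg 4.2
plate end y min [-72.8 -72.8 -72.8] 1547
post x [-60.9 -50.9 -43.8] y [-12.   -4.9   4.7] 93.5 870
jaw x [-63.2 -24. ] y [-64.2  63.6]
```

View pics/w10c.png

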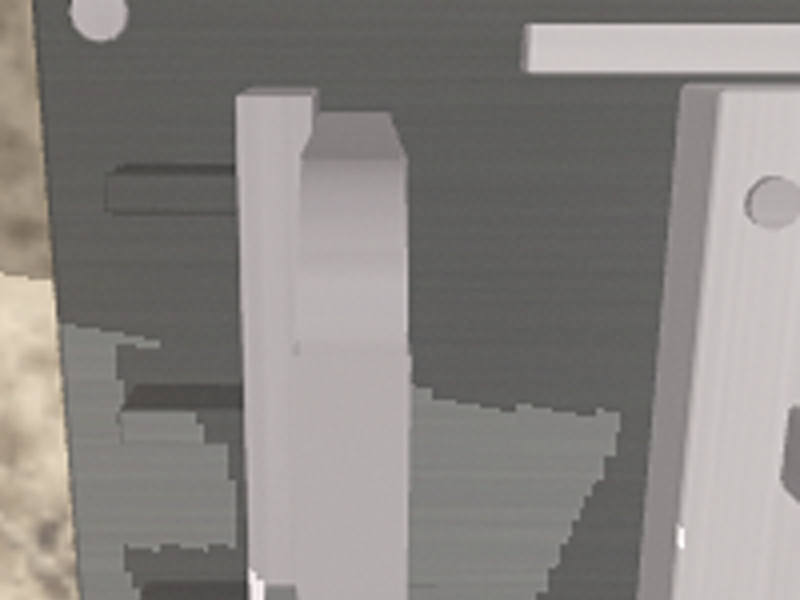

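Emit:
play_rows(
  targets=[
    {"tx": 0, "ty": -0.006, "tz": 0.06, "spin": 0, "gripper": 1},
    {"tx": 0, "ty": -0.006, "tz": 0.13, "spin": 0, "gripper": 1},
    {"tx": 0, "ty": -0.006, "tz": 0.2, "spin": 0, "gripper": 1},
    {"tx": 0, "ty": -0.006, "tz": 0.25, "spin": 0, "gripper": 1},
    {"tx": 0, "ty": -0.006, "tz": 0.28, "spin": 0, "gripper": 1},
    {"tx": 0, "ty": -0.006, "tz": 0.28, "spin": 0, "gripper": 1},
    {"tx": 0, "ty": -0.006, "tz": 0.28, "spin": 0, "gripper": 1},
    {"tx": 0, "ty": -0.006, "tz": 0.28, "spin": 0, "gripper": 1},
  ],
)

```text
clock: 11.32
position: [621.8, -299.6, 71.0]
ee_rot: [0.767, -0.641, 0.001, -0.0]
contact_force: [-0.6, -0.7, -4.5]
gripper_width: 9.3
```

```bash
python3 - <<'E'
from meas import *
d=snap('wrist','w11.png');s=snap('scene','s11.png')
st=read_state();meas(d,st['position']);print(st['position'],st['contact_force'])
cv2.imwrite('pics/c11.png',np.hstack([cv2.resize(s['frame'][140:230,310:400,::-1],(400,400),interpolation=cv2.INTER_CUBIC),cv2.resize(d['frame'][60:260,220:420,::-1],(400,400),interpolation=cv2.INTER_CUBIC)]))
E
```

```text
bed z 13.01
fence n 2718 x [52.8 60.2 67. ] y [-73.6 -72.6 -45.4 -10.9] z 42.94
plate top x [40.9 45.4 50.2] y [-71.5 -71.  -50.2] z [100.9 103.7 104.5] tcp [44.6 -3.9 70.7]
plate slope deg 0.07
plate pitch deg 4.03
plate end y min [-73.7 -73.7 -73.7] 1637
post x [-60.7 -50.1 -43.5] y [-12.1  -5.6   4.7] 93.3 2215
jaw x [-63.1 -23.9] y [-64.3  53.3]
[ 621.57337796 -299.51336057   70.73997919] [ 0.67760656  0.87054722 -4.54590152]
```

View pics/c11.png

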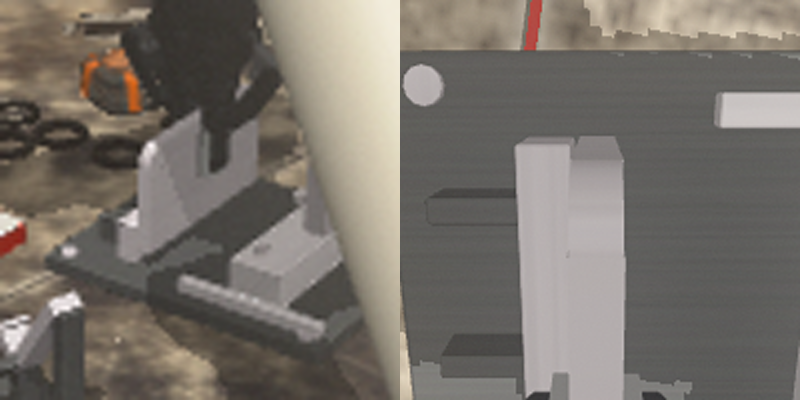

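Emit:
play_rows(
  targets=[
    {"tx": -0.002, "ty": -0.003, "tz": 0.01, "spin": 0, "gripper": 1},
    {"tx": -0.002, "ty": -0.003, "tz": 0.02, "spin": 0, "gripper": 1},
    {"tx": -0.002, "ty": -0.003, "tz": 0.028, "spin": 0, "gripper": 1},
    {"tx": -0.002, "ty": -0.003, "tz": 0.032, "spin": 0, "gripper": 1},
    {"tx": -0.002, "ty": -0.003, "tz": 0.034, "spin": 0, "gripper": 1},
    {"tx": -0.002, "ty": -0.003, "tz": 0.034, "spin": 0, "gripper": 1},
  ],
)

```text
clock: 12.18
position: [622.0, -298.8, 61.6]
ee_rot: [0.767, -0.641, 0.0, -0.0]
contact_force: [-0.2, -0.1, -3.8]
gripper_width: 9.1
```

Emit:
play_rows(
  targets=[
    {"tx": 0, "ty": 0, "tz": 0.003, "spin": 0, "gripper": 1},
    {"tx": 0, "ty": 0, "tz": 0.005, "spin": 0, "gripper": 1},
    {"tx": 0, "ty": 0, "tz": 0.005, "spin": 0, "gripper": 1},
  ],
)

```text
clock: 12.55
position: [621.9, -298.8, 60.3]
ee_rot: [0.767, -0.641, -0.0, 0.0]
contact_force: [0.6, 0.2, -4.9]
gripper_width: 9.4
```

Emit:
play_rows(
  targets=[
    {"tx": 0, "ty": 0, "tz": 0.003, "spin": 0, "gripper": 1},
    {"tx": 0, "ty": 0, "tz": 0.005, "spin": 0, "gripper": 1},
    {"tx": 0, "ty": 0, "tz": 0.005, "spin": 0, "gripper": 1},
  ],
)

```text
clock: 12.92
position: [622.0, -298.8, 60.0]
ee_rot: [0.768, -0.641, 0.0, 0.0]
contact_force: [-1.6, 1.8, 1.5]
gripper_width: 9.2
```

```bash
python3 - <<'E'
from meas import *
d=snap('wrist','w12.png');s=snap('scene','s12.png')
st=read_state();meas(d,st['position']);print(st['position'],st['contact_force'])
cv2.imwrite('pics/c12.png',np.hstack([cv2.resize(s['frame'][140:230,310:400,::-1],(400,400),interpolation=cv2.INTER_CUBIC),cv2.resize(d['frame'][60:260,220:420,::-1],(400,400),interpolation=cv2.INTER_CUBIC)]))
E
```

```text
bed z 13.02
fence n 3121 x [52.2 60.1 67.1] y [-73.  -72.7 -45.8 -11.2] z 42.96
plate top x [41.3 45.9 50.7] y [-70.5 -70.  -49.5] z [90.1 92.8 93.6] tcp [45.2 -3.4 60. ]
plate slope deg 0.1
plate pitch deg 3.84
plate end y min [-85.2 -80.6 -73. ] 1736
post x [-60.6 -49.8 -43.5] y [-12.1  -5.7   5. ] 93.3 2697
jaw x [-63.1 -23.9] y [-64.4  50.1]
[ 622.06431269 -298.84029108   60.01534474] [-2.24436822  2.34979759  2.70595724]
```

View pics/c12.png

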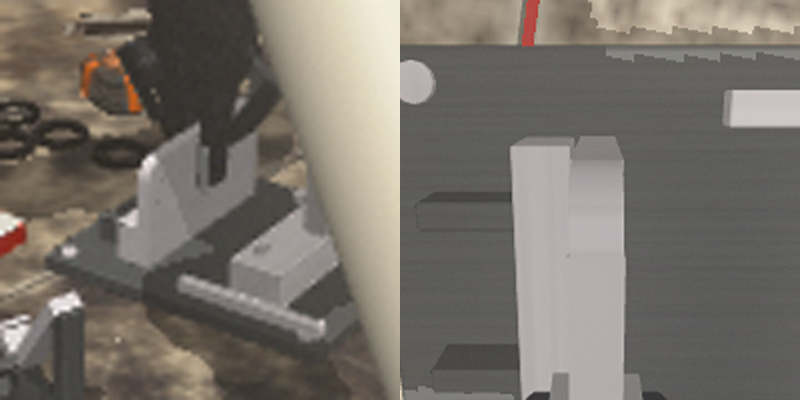

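Emit:
play_rows(
  targets=[
    {"tx": 0, "ty": 0, "tz": 0, "spin": 0, "gripper": 0.75},
    {"tx": 0, "ty": 0, "tz": 0, "spin": 0, "gripper": 0.65},
    {"tx": 0, "ty": 0, "tz": 0, "spin": 0, "gripper": 0.55},
    {"tx": 0, "ty": 0, "tz": 0, "spin": 0, "gripper": 0.45},
    {"tx": 0, "ty": 0, "tz": 0, "spin": 0, "gripper": 0.3},
    {"tx": 0, "ty": 0, "tz": 0, "spin": 0, "gripper": 0.3},
  ],
)

```text
clock: 13.78
position: [622.0, -298.8, 59.0]
ee_rot: [0.767, -0.641, 0.0, -0.0]
contact_force: [0.4, -0.3, -0.6]
gripper_width: 29.6
```

```bash
python3 - <<'E'
from meas import *
d=snap('wrist','w13.png');s=snap('scene','s13.png')
st=read_state();meas(d,st['position']);print(st['position'],st['contact_force'],st['gripper_width'])
cv2.imwrite('pics/c13.png',np.hstack([cv2.resize(s['frame'][140:230,310:400,::-1],(400,400),interpolation=cv2.INTER_CUBIC),cv2.resize(d['frame'][60:360,170:470,::-1],(400,400),interpolation=cv2.INTER_CUBIC)]))
E
```

```text
bed z 13.01
fence n 3044 x [53.  60.3 67.1] y [-73.  -72.8 -46.1 -11.3] z 42.94
plate top x [41.6 46.2 51. ] y [-71.1 -70.7 -50. ] z [89.7 92.8 93.6] tcp [45.1 -3.4 59.1]
plate slope deg 0.05
plate pitch deg 4.39
plate end y min [-88.1 -87.6 -86.5] 2161
post x [-60.5 -48.8  -0.8] y [-15.8  -5.8   4.8] 93.4 2974
jaw x [-63.1 -23.9] y [-64.2  45.3]
[ 621.96890877 -298.83628377   59.05955854] [ 0.28014803  0.38608647 -0.55198706] 29.92825051346187
```

View pics/c13.png

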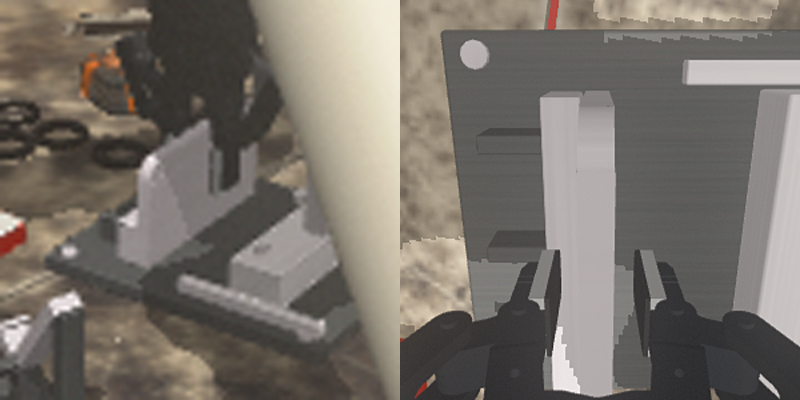

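Emit:
play_rows(
  targets=[
    {"tx": 0, "ty": 0, "tz": -0.02, "spin": 0, "gripper": 0.25},
    {"tx": 0, "ty": 0, "tz": -0.06, "spin": 0, "gripper": 0.2},
    {"tx": 0, "ty": 0, "tz": -0.12, "spin": 0, "gripper": 0.1},
    {"tx": 0, "ty": 0, "tz": -0.2, "spin": 0, "gripper": -0.1},
    {"tx": 0, "ty": 0, "tz": -0.32, "spin": 0, "gripper": -0.2},
    {"tx": 0, "ty": 0, "tz": -0.45, "spin": 0, "gripper": -0.2},
    {"tx": 0, "ty": 0, "tz": -0.5, "spin": 0, "gripper": -0.2},
    {"tx": 0, "ty": 0, "tz": -0.5, "spin": 0, "gripper": -0.2},
  ],
)

```text
clock: 14.88
position: [622.2, -298.8, 185.3]
ee_rot: [0.767, -0.641, 0.001, -0.001]
contact_force: [-0.7, 0.9, -0.4]
gripper_width: 51.1
```

```bash
python3 - <<'E'
from meas import *
d=snap('wrist','w14.png');s=snap('scene','s14.png');t=snap('top','t14.png')
st=read_state();print(st['joints'].round(3))
P=tofix(pts(d));x,y,z=P[...,0],P[...,1],P[...,2]
for nm,g in (('plate',(abs(x-45)<12)&(abs(y)<80)&(z>86)&(z<98)),('fence',(x>50)&(x<75)&(abs(y)<85)&(z>38)&(z<47)),('post',(abs(x+50)<20)&(abs(y+4)<20)&(z>85)&(z<100))):
    print(nm,g.sum(),'x',np.percentile(x[g],[2,50,98]).round(1),'y',np.percentile(y[g],[1,50,99]).round(1),'z',np.median(z[g]).round(1))
mv(*fx(-50,-4),190,100.3)
cv2.imwrite('pics/c14.png',np.hstack([cv2.resize(s['frame'][140:230,310:400,::-1],(400,400),interpolation=cv2.INTER_CUBIC),cv2.resize(d['frame'][60:360,170:470,::-1],(400,400),interpolation=cv2.INTER_CUBIC)]))
E
```

```text
[-2.140e-01  5.380e-01  9.900e-02 -1.000e-03 -1.134e+00  3.930e-01]
plate 1922 x [41.1 46.  50.7] y [-69.5 -13.6  60.5] z 92.8
fence 2158 x [52.4 59.6 66.8] y [-71.8 -11.8  64.8] z 42.9
post 579 x [-60.8 -51.3 -43.8] y [-12.   -4.7   5.3] z 93.6
pos [ 621.1 -298.5  182.3] ang -169.77 dist 94.7 da -89.93 rows>= 8.4
tx,ty,tz [ 0.0048  0.3774 -0.0298] spin 1.9985 w 51.0 t 15.025 F [0.6 0.3 0.2]
```

View pics/c14.png

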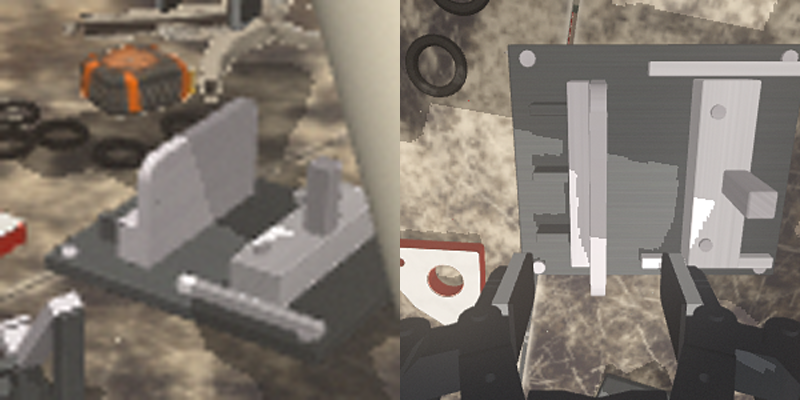

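```bash
python3 - <<'E'
from meas import *
mv(*fx(-53,-3.6),180,280.3)
E
```

```text
pos [ 621.1 -298.5  182.3] ang -169.77 dist 97.4 da 90.07 rows>= 8.4
tx,ty,tz [0.0033 0.3893 0.0103] spin -2.0015 w 51.0 t 15.025 F [0.6 0.3 0.2]
```

Emit:
play_rows(
  targets=[
    {"tx": 0.003, "ty": 0.08, "tz": 0, "spin": -0.2, "gripper": -0.2},
    {"tx": 0.003, "ty": 0.16, "tz": 0, "spin": -0.4, "gripper": -0.2},
    {"tx": 0.003, "ty": 0.25, "tz": 0, "spin": -0.6, "gripper": -0.2},
    {"tx": 0.003, "ty": 0.34, "tz": 0, "spin": -0.8, "gripper": -0.2},
    {"tx": 0.003, "ty": 0.39, "tz": 0, "spin": -1, "gripper": -0.2},
    {"tx": 0.003, "ty": 0.39, "tz": 0, "spin": -1, "gripper": -0.2},
  ],
)

```text
clock: 15.78
position: [525.0, -316.9, 183.0]
ee_rot: [0.954, -0.3, -0.001, -0.0]
contact_force: [-0.4, 0.7, -0.5]
gripper_width: 51.2
```

Emit:
play_rows(
  targets=[
    {"tx": 0, "ty": 0, "tz": 0, "spin": -0.2, "gripper": -0.2},
    {"tx": 0, "ty": 0, "tz": 0, "spin": -0.4, "gripper": -0.2},
    {"tx": 0, "ty": 0, "tz": 0, "spin": -0.6, "gripper": -0.2},
    {"tx": 0, "ty": 0, "tz": 0, "spin": -0.8, "gripper": -0.2},
    {"tx": 0, "ty": 0, "tz": 0, "spin": -1, "gripper": -0.2},
    {"tx": 0, "ty": 0, "tz": 0, "spin": -1, "gripper": -0.2},
    {"tx": 0, "ty": 0, "tz": 0, "spin": -1, "gripper": -0.2},
  ],
)

```text
clock: 16.65
position: [526.4, -316.8, 183.6]
ee_rot: [0.996, 0.088, -0.0, -0.0]
contact_force: [-0.3, 0.8, 0.9]
gripper_width: 51.3
```

```bash
python3 - <<'E'
from meas import *
d=snap('wrist','w15.png')
mv(*fx(-53,-3.6),74,280.3)
P=tofix(pts(d));x,y,z=P[...,0],P[...,1],P[...,2]
for nm,g in (('plate',(abs(x-45)<12)&(abs(y)<80)&(z>86)&(z<98)),('fence',(x>50)&(x<75)&(abs(y)<85)&(z>38)&(z<47)),('post',(abs(x+50)<20)&(abs(y+4)<20)&(z>90)&(z<97))):
    print(nm,g.sum(),'x',np.percentile(x[g],[2,50,98]).round(1),'y',np.percentile(y[g],[1,50,99]).round(1),'z',np.median(z[g]).round(1))
E
```

```text
pos [ 526.3 -316.8  183.7] ang -79.89 dist 109.7 da 0.19 rows>= 1.8
tx,ty,tz [-0.0027 -0.0014  0.4387] spin -0.0043 w 51.3 t 16.7 F [0.2 0.7 0.4]
plate 2985 x [41.  45.8 50.7] y [-68.2  -3.1  62.4] z 92.9
fence 2406 x [56.3 61.6 67. ] y [-71.   -4.5  65.7] z 42.9
post 473 x [-60.6 -51.8 -44. ] y [-11.3  -2.5   5.7] z 93.8
```

View pics/w15.png

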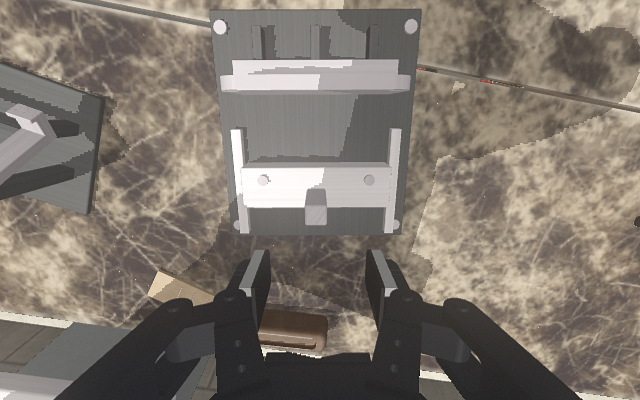

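Emit:
play_rows(
  targets=[
    {"tx": -0.003, "ty": -0.004, "tz": 0.1, "spin": -0.004, "gripper": -0.2},
    {"tx": -0.003, "ty": -0.004, "tz": 0.22, "spin": -0.004, "gripper": -0.2},
    {"tx": -0.003, "ty": -0.004, "tz": 0.34, "spin": -0.004, "gripper": -0.2},
    {"tx": -0.003, "ty": -0.004, "tz": 0.42, "spin": -0.004, "gripper": -0.2},
    {"tx": -0.003, "ty": -0.004, "tz": 0.447, "spin": -0.004, "gripper": -0.2},
    {"tx": -0.003, "ty": -0.004, "tz": 0.447, "spin": -0.004, "gripper": -0.2},
    {"tx": -0.003, "ty": -0.004, "tz": 0.447, "spin": -0.004, "gripper": 0.2},
    {"tx": -0.003, "ty": -0.004, "tz": 0.447, "spin": -0.004, "gripper": 0.35},
    {"tx": -0.003, "ty": -0.004, "tz": 0.447, "spin": -0.004, "gripper": 0.35},
  ],
)

```text
clock: 17.82
position: [525.5, -316.2, 73.0]
ee_rot: [0.996, 0.091, 0.001, 0.0]
contact_force: [-0.3, 0.5, -0.7]
gripper_width: 27.8
```

```bash
python3 - <<'E'
from meas import *
d=snap('wrist','w16.png')
mv(*fx(-53,-3.6),74,280.3)
E
```

```text
pos [ 525.4 -316.1   72.8] ang -79.58 dist 1.3 da -0.12 rows>= 0.0
tx,ty,tz [ 0.      0.002  -0.0048] spin 0.0028 w 28.0 t 17.875 F [ 0.7 -0.5  0.7]
```

View pics/w16.png

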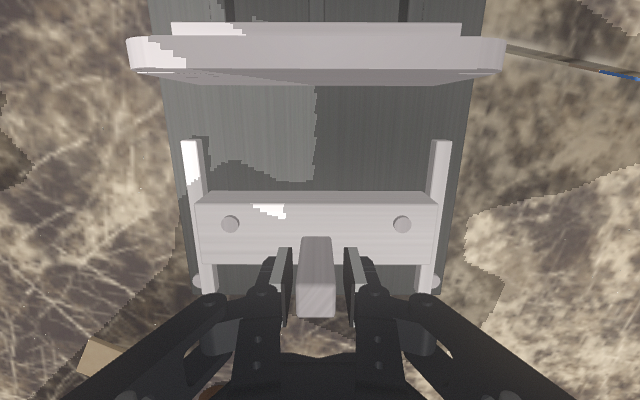

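Emit:
play_rows(
  targets=[
    {"tx": 0, "ty": 0, "tz": 0, "spin": 0, "gripper": 0.5},
    {"tx": 0, "ty": 0, "tz": 0, "spin": 0, "gripper": 0.6},
    {"tx": 0, "ty": 0, "tz": 0, "spin": 0, "gripper": 1},
    {"tx": 0, "ty": 0, "tz": 0, "spin": 0, "gripper": 1},
  ],
)

```text
clock: 18.38
position: [525.1, -315.3, 72.6]
ee_rot: [0.996, 0.091, -0.0, -0.0]
contact_force: [-0.9, 4.7, 4.2]
gripper_width: 17.4
```

Emit:
play_rows(
  targets=[
    {"tx": 0.015, "ty": 0, "tz": 0, "spin": 0, "gripper": 1},
    {"tx": 0.04, "ty": 0, "tz": 0, "spin": 0, "gripper": 1},
    {"tx": 0.07, "ty": 0, "tz": 0, "spin": 0, "gripper": 1},
    {"tx": 0.1, "ty": 0, "tz": 0, "spin": 0, "gripper": 1},
    {"tx": 0.13, "ty": 0, "tz": 0, "spin": 0, "gripper": 1},
    {"tx": 0.16, "ty": 0, "tz": 0, "spin": 0, "gripper": 1},
    {"tx": 0.19, "ty": 0, "tz": 0, "spin": 0, "gripper": 1},
    {"tx": 0.21, "ty": 0, "tz": 0, "spin": 0, "gripper": 1},
    {"tx": 0.22, "ty": 0, "tz": 0, "spin": 0, "gripper": 1},
    {"tx": 0.225, "ty": 0, "tz": 0, "spin": 0, "gripper": 1},
    {"tx": 0.225, "ty": 0, "tz": 0, "spin": 0, "gripper": 1},
    {"tx": 0.225, "ty": 0, "tz": 0, "spin": 0, "gripper": 1},
  ],
)

```text
clock: 19.88
position: [579.6, -305.4, 72.7]
ee_rot: [0.996, 0.091, -0.001, -0.001]
contact_force: [-3.5, 4.8, 4.7]
gripper_width: 17.3
```

```bash
cat > jm.py <<'E'
from meas import *
def jm(f):
    d=snap('wrist',f);st=read_state();p=st['position']
    P=tofix(pts(d));x,y,z=P[...,0],P[...,1],P[...,2];tp=tofix(p);print('tcp',tp.round(2),'F',st['contact_force'].round(1),'w',st['gripper_width'])
    for nm,g in (('plate',(abs(x-45)<14)&(abs(y)<80)&(z>86)&(z<98)),('fence',(x>50)&(x<75)&(abs(y)<85)&(z>38)&(z<47)),('jaw',(x<48)&(x>-60)&(abs(y)<68)&(z>38)&(z<47))):
        if g.sum(): print(nm,g.sum(),'x',np.percentile(x[g],[1,50,99]).round(1),'y',np.percentile(y[g],[1,50,99]).round(1),'z',np.median(z[g]).round(1))
E
python3 - <<'E'
from jm import *
jm('w17.png')
E
```

```text
tcp [ 2.24 -2.25 72.67] F [-2.9  4.4  4.2] w 16.870780124025483
plate 9183 x [40.9 47.  51.2] y [-66.7  -2.9  60.9] z 92.8
fence 8119 x [50.7 59.4 67.3] y [-70.8  -2.3  65.5] z 42.9
jaw 8486 x [-7.6  9.3 21.2] y [-66.7   3.5  66.5] z 43.1
```

View pics/w17.png

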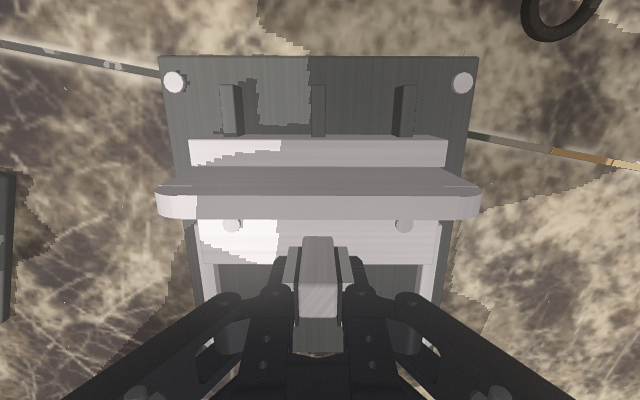

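Emit:
play_rows(
  targets=[
    {"tx": 0.006, "ty": 0, "tz": 0, "spin": 0, "gripper": 1},
    {"tx": 0.012, "ty": 0, "tz": 0, "spin": 0, "gripper": 1},
    {"tx": 0.018, "ty": 0, "tz": 0, "spin": 0, "gripper": 1},
    {"tx": 0.024, "ty": 0, "tz": 0, "spin": 0, "gripper": 1},
    {"tx": 0.03, "ty": 0, "tz": 0, "spin": 0, "gripper": 1},
    {"tx": 0.034, "ty": 0, "tz": 0, "spin": 0, "gripper": 1},
    {"tx": 0.034, "ty": 0, "tz": 0, "spin": 0, "gripper": 1},
    {"tx": 0.034, "ty": 0, "tz": 0, "spin": 0, "gripper": 1},
  ],
)

```text
clock: 20.92
position: [587.9, -303.9, 72.7]
ee_rot: [0.996, 0.091, -0.001, -0.001]
contact_force: [-3.3, 3.8, 4.8]
gripper_width: 17.4
```

```bash
python3 - <<'E'
from jm import *
jm('w18.png')
s=snap('scene','s18.png');cv2.imwrite('pics/c18.png',cv2.resize(s['frame'][130:230,300:420,::-1],(720,600),interpolation=cv2.INTER_CUBIC))
E
```

```text
tcp [10.65 -2.24 72.64] F [-3.2  3.4  5. ] w 17.155070457039123
plate 8957 x [41.  47.2 51.2] y [-66.7  -2.5  60.9] z 92.8
fence 8004 x [50.6 59.3 67.4] y [-71.   -2.9  65.5] z 42.9
jaw 4135 x [ 0.4 10.1 17.3] y [-67.   13.7  66.6] z 43.0
```

View pics/c18.png

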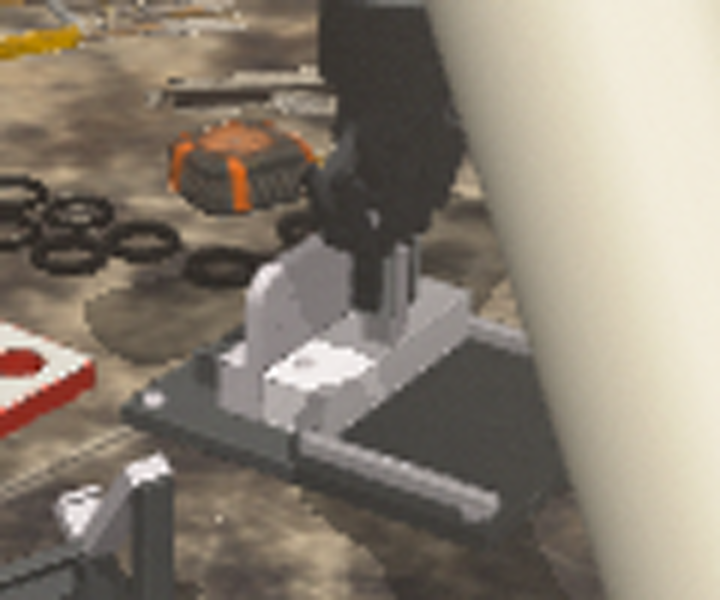

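Emit:
play_rows(
  targets=[
    {"tx": 0.002, "ty": 0, "tz": 0, "spin": 0, "gripper": 1},
    {"tx": 0.004, "ty": 0, "tz": 0, "spin": 0, "gripper": 1},
    {"tx": 0.006, "ty": 0, "tz": 0, "spin": 0, "gripper": 1},
    {"tx": 0.006, "ty": 0, "tz": 0, "spin": 0, "gripper": 1},
  ],
)

```text
clock: 21.52
position: [589.0, -303.7, 72.6]
ee_rot: [0.996, 0.091, -0.002, -0.001]
contact_force: [-4.0, 3.1, 6.1]
gripper_width: 17.7
```

Emit:
play_rows(
  targets=[
    {"tx": 0.002, "ty": 0, "tz": 0, "spin": 0, "gripper": 1},
    {"tx": 0.004, "ty": 0, "tz": 0, "spin": 0, "gripper": 1},
    {"tx": 0.004, "ty": 0, "tz": 0, "spin": 0, "gripper": 1},
  ],
)

```text
clock: 21.9
position: [589.1, -303.7, 72.7]
ee_rot: [0.996, 0.091, -0.002, -0.001]
contact_force: [-6.2, 2.6, 6.5]
gripper_width: 17.4
```

Emit:
play_rows(
  targets=[
    {"tx": 0.004, "ty": 0, "tz": 0, "spin": 0, "gripper": 1},
    {"tx": 0.008, "ty": 0, "tz": 0, "spin": 0, "gripper": 1},
    {"tx": 0.008, "ty": 0, "tz": 0, "spin": 0, "gripper": 1},
    {"tx": 0.008, "ty": 0, "tz": 0, "spin": 0, "gripper": 1},
  ],
)

```text
clock: 22.4
position: [590.2, -303.4, 72.7]
ee_rot: [0.996, 0.091, -0.003, -0.001]
contact_force: [-8.2, 2.7, 7.3]
gripper_width: 17.4
```

```bash
python3 - <<'E'
from jm import *
jm('w19.png')
E
```

```text
tcp [13.08 -2.22 72.66] F [-7.8  3.1  6.3] w 17.374551187641057
plate 8966 x [42.2 48.6 52.5] y [-66.8  -2.9  60.9] z 92.8
fence 7608 x [51.9 59.8 67.4] y [-70.9  -2.9  65.4] z 43.0
jaw 3523 x [ 2.8 11.2 17.7] y [-66.9  16.8  66.6] z 43.0
```

View pics/w19.png

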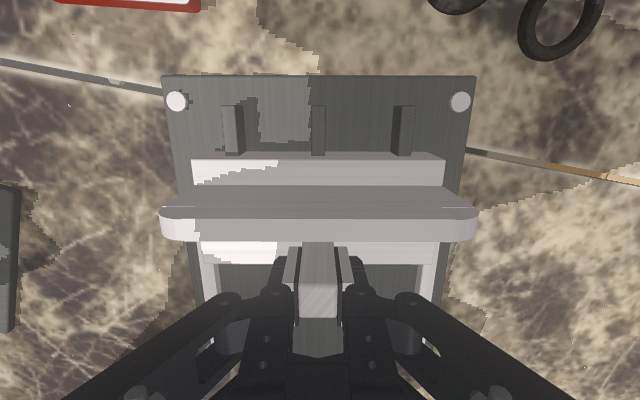

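Emit:
play_rows(
  targets=[
    {"tx": 0.004, "ty": 0, "tz": 0, "spin": 0, "gripper": 1},
    {"tx": 0.006, "ty": 0, "tz": 0, "spin": 0, "gripper": 1},
    {"tx": 0.006, "ty": 0, "tz": 0, "spin": 0, "gripper": 1},
    {"tx": 0.006, "ty": 0, "tz": 0, "spin": 0, "gripper": 1},
  ],
)

```text
clock: 22.95
position: [590.4, -303.4, 72.7]
ee_rot: [0.996, 0.09, -0.004, -0.001]
contact_force: [-11.1, 2.2, 9.0]
gripper_width: 17.1
```

Emit:
play_rows(
  targets=[
    {"tx": 0.004, "ty": 0, "tz": 0, "spin": 0, "gripper": 1},
    {"tx": 0.004, "ty": 0, "tz": 0, "spin": 0, "gripper": 1},
    {"tx": 0.004, "ty": 0, "tz": 0, "spin": 0, "gripper": 1},
  ],
)

```text
clock: 23.32
position: [590.4, -303.4, 72.6]
ee_rot: [0.996, 0.09, -0.006, -0.001]
contact_force: [-13.0, 0.6, 10.0]
gripper_width: 17.2
```

Emit:
play_rows(
  targets=[
    {"tx": 0.006, "ty": 0, "tz": 0, "spin": 0, "gripper": 1},
    {"tx": 0.008, "ty": 0, "tz": 0, "spin": 0, "gripper": 1},
    {"tx": 0.008, "ty": 0, "tz": 0, "spin": 0, "gripper": 1},
    {"tx": 0.008, "ty": 0, "tz": 0, "spin": 0, "gripper": 1},
  ],
)

```text
clock: 23.82
position: [590.4, -303.4, 72.6]
ee_rot: [0.996, 0.09, -0.008, -0.002]
contact_force: [-17.5, 1.1, 11.3]
gripper_width: 16.9
```

```bash
python3 - <<'E'
from jm import *
jm('w20.png')
E
```

```text
tcp [13.3  -2.14 72.64] F [-17.4   1.9  11.5] w 17.24610211554753
plate 9001 x [42.4 48.8 52.7] y [-66.7  -3.4  60.8] z 92.8
fence 7595 x [52.1 59.9 67.4] y [-70.9  -2.8  65.4] z 43.0
jaw 3375 x [ 3.  11.  17.3] y [-67.2  16.7  66.8] z 43.0
```

Emit:
play_rows(
  targets=[
    {"tx": 0, "ty": 0, "tz": 0, "spin": 0, "gripper": 0.5},
    {"tx": 0, "ty": 0, "tz": 0, "spin": 0, "gripper": 0.3},
    {"tx": 0, "ty": 0, "tz": 0, "spin": 0, "gripper": 0.1},
    {"tx": 0, "ty": 0, "tz": 0, "spin": 0, "gripper": 0},
    {"tx": 0, "ty": 0, "tz": -0.03, "spin": 0, "gripper": 0},
    {"tx": 0, "ty": 0, "tz": -0.1, "spin": 0, "gripper": 0},
    {"tx": 0, "ty": 0, "tz": -0.25, "spin": 0, "gripper": 0},
    {"tx": 0, "ty": 0, "tz": -0.4, "spin": 0, "gripper": 0},
    {"tx": 0, "ty": 0, "tz": -0.5, "spin": 0, "gripper": 0},
    {"tx": 0, "ty": 0, "tz": -0.5, "spin": 0, "gripper": 0},
    {"tx": 0, "ty": 0, "tz": -0.5, "spin": 0, "gripper": 0},
  ],
)

```text
clock: 25.25
position: [597.3, -302.5, 197.2]
ee_rot: [0.996, 0.091, -0.0, -0.0]
contact_force: [0.0, 0.1, -0.8]
gripper_width: 42.6
```

```bash
python3 - <<'E'
from jm import *
jm('w21.png')
s=snap('scene','s21.png');cv2.imwrite('pics/c21.png',cv2.resize(s['frame'][130:230,300:420,::-1],(720,600),interpolation=cv2.INTER_CUBIC))
d=ld('w21');P=tofix(pts(d));x,y,z=P[...,0],P[...,1],P[...,2]
g=(x>-20)&(x<30)&(abs(y+3)<15)&(z>91)&(z<97);print('post',np.percentile(x[g],[2,98]).round(1))
E
```

```text
tcp [ 20.02  -2.43 196.48] F [-0.1  1.  -0.5] w 42.733752218954336
plate 2112 x [42.8 48.1 52.5] y [-68.3  -2.5  62.4] z 92.8
fence 2421 x [52.1 60.1 67.3] y [-70.9  -2.4  65.5] z 43.0
jaw 3137 x [ 2.8 17.3 29.7] y [-66.8   4.6  66.4] z 43.1
post [ 5.1 22.1]
```

View pics/c21.png

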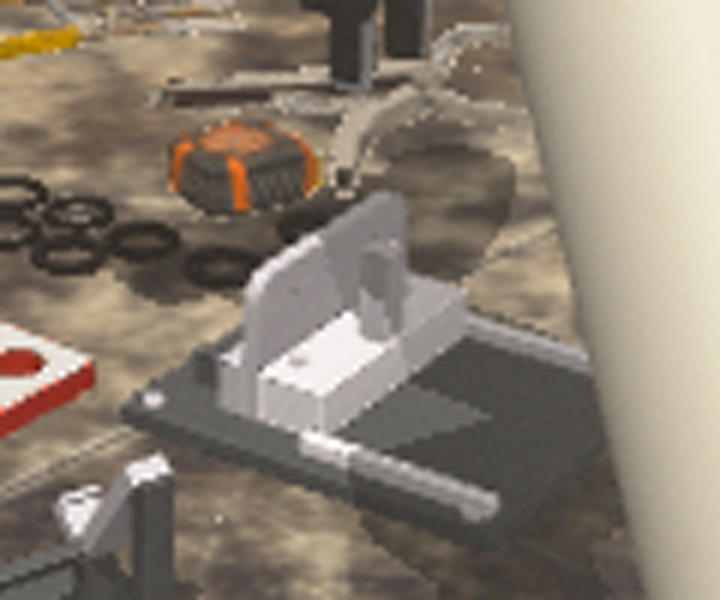

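View pics/w21.png

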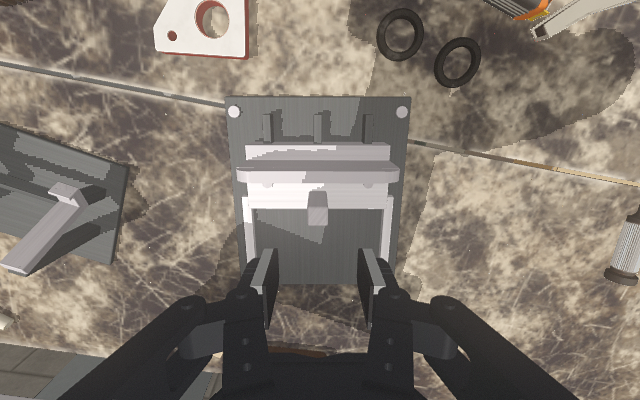

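```bash
python3 - <<'E'
from h import *
print(read_state()['contact_force'],read_state()['clock']);print(job_done())
E
```

```text
[-0.71282213 -0.9626919  -0.48332203] 25.35
the job is handed in; nothing more can be done
None
```

The web plate is standing upright on its long edge on the fixture bed, held between the jaw and the fence. I handed the job in at about 25 s of the 64 s allowed.

**What I did:** I tipped the steel plate up about its lower edge with the fingers, gripped it upright and carried it to the fixture. I set it down about 2 mm in front of the fence, let go, and saw it stand free. Then I gripped the post and slid the jaw about 66 mm, until it stopped solid at about 17 N, let go and lifted clear.

**Last checks (wrist camera):**
- **Plate position:** its faces measure about 42.8 and 52.5 mm along the fixture, with the fence face at about 52. The post position puts the jaw face at about 42.6, so the plate is held on both sides.
- **Ends:** the plate's mid-length is within about 0.3 mm of the fence's.
- **Height:** the plate's top is unchanged at 92.8 mm, and the scene view shows it upright.
- **Robot:** clear of everything, with force readings at about zero.
- **Other things on the table:** I did not measure them again at the end. No move came near them, and the last scene and wrist views show nothing out of place.

**Disagreements:** the top and wrist cameras differed by about 3 mm on where the fixture is. I placed the plate by the wrist camera, which saw the plate and fence in one picture. The wrist camera also read heights about 1 mm too high.

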